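# Clamp the heart block in the carving jig

### The job

Get the heart printing block ready for carving: take it out of the rack and lay it flat with its red lino face up in the carving jig, snug against both the far fence and the end stop, without dropping it. Then press the teal clamp lever all the way down until it locks, so that the pad holds the block; leave the other blocks in the rack and the things on the table where they are.

Things in the scene. Friction and masses are not known exactly. Their poses are not given: they have to be found in the camera images.
- heart_block_centre (a point): Printing block 150 x 56 x 24 mm, wood with 5 mm lino on one large side, about 0.13 kg, red lino with a pale heart. Point: the block's centre. Axes: x = normal of the lino face (across 24 mm), y along 150 mm, z along 56 mm. Starts standing on a long edge in a rack slot, 8 mm above the table, z up, lino facing the rack's +x (away from the robot). This is the block to clamp.
- sun_block_centre (a point): Printing block 150 x 56 x 24 mm, wood with 5 mm lino on one large side, blue lino with a pale sun. Point: the block's centre. Axes: x = normal of the lino face (across 24 mm), y along 150 mm, z along 56 mm. Starts standing on a long edge in a rack slot, 8 mm above the table, z up, lino facing the rack's +x (away from the robot). Stays in the rack.
- leaf_block_centre (a point): Printing block 150 x 56 x 24 mm, wood with 5 mm lino on one large side, green lino with a pale leaf. Point: the block's centre. Axes: x = normal of the lino face (across 24 mm), y along 150 mm, z along 56 mm. Starts standing on a long edge in a rack slot, 8 mm above the table, z up, lino facing the rack's +x (away from the robot). Stays in the rack.
- rack: Fixed rack for three blocks: base 200 (x) x 140 (y) x 8 mm; two toothed rails at y = +-55 mm (16 mm thick, 30 mm high above the base) form slots 27 mm wide at x = -60, 0, +60 mm. Any block may be in any slot. Between the rails a block's sides are free down to the base. Origin under the base's centre, on the table.
- mat: Thin teal cutting mat fixed on the table between rack and jig, 220 (x) x 180 (y) mm, 3 mm thick: clear room to lay a block down. Origin on the table under its centre.
- nest (a point): Nest of the carving jig: on top of its board (18 mm above the table), under the centre of a block lying home, 150 mm along y. Far fence: two dark stops 10 mm high, faces at x = +28 mm, 36 mm long, centred at y = +55 and -55 mm (a finger fits between). End stop: 46 mm long, 10 mm high, face at y = -75 mm. The -x and +y sides are open. Axes: the jig's.
- jig: Fixed plywood carving jig, origin on the table below the nest point, same axes. Board 18 mm thick, x -65 to +65, y -200 to +85 mm. A steel toggle clamp stands behind the end stop (y -186 to -98, |x| under 26, up to 82 mm above the table); its arm stands up about 69 degrees while the lever is open and swings down over the nest (pad at y = -50 mm) as it shuts.
- clamp_lever (a joint): Hand lever angle: 0 = fully open (1.0 rad above level, leaning to the jig's -y side), grows as it is pressed down; 1.0 = level, dead centre; 1.06 = its stop, locked over centre. Stays where it is left. 2 to 3 N at the grip moves it, also where the pad meets the block; then it comes up hard on its stop.
- lever_grip (a point): Point on the axis of the lever's teal grip, 90 mm from the lever's pivot. The grip is a round bar 16 mm thick that runs from 42 to 130 mm from the pivot; nothing stands beside it.
- lever_pivot (a point): Pivot of the hand lever, 68 mm above the table and 150 mm from the nest point along the jig's -y, with the jig's axes; the lever swings about the x axis through it, its grip end going from up to the -y side.
- clamp_pad: Black rubber pad, 18 mm across, 8 mm thick, sprung, under the end of the clamp's arm. Origin at the centre of its underside; when the clamp is shut it presses on a block's top with about 5 N.
- red_paint: Red paint bottle, 44 mm across, 155 mm high, standing. Origin under its foot. Leave alone.
- pink_paint: Pink paint bottle, same size. Leave alone.
- soap: Amber pump bottle, 72 mm across, 181 mm high. Origin under its foot. Leave alone.
- tumbler: Glass tumbler, 72 mm across, 85 mm high. Origin under its foot. Leave alone.
- tape: Roll of cream masking tape lying flat, 104 mm across, 25 mm high. Leave alone.
- roller: Ink roller lying on the table, 155 mm long, 104 mm wide at the roller, 34 mm high. Leave alone.
- gouge: Lino gouge with a wooden handle, 140 mm long, 22 mm high. Leave alone.
Mind the look-alikes: they are no part of the job. What is shaped like the part that bears heart_block_centre but black is not meant.

How it is judged:
On the way, in this order (a step that is already met when the one before it is completed fails the run):
1. the heart block lies flat in the jig's nest, lino face up, against both fences, while the clamp lever is still up (angle between heart_block_centre's own x axis and vertical below 0.12 rad and x of heart_block_centre in the frame of nest between -0.004 and 0.003 m and y of heart_block_centre in the frame of nest between -0.003 and 0.004 m and z of heart_block_centre in the frame of nest below 0.016 m and angle between the y axis of heart_block_centre and the y axis of nest, either way round below 0.04 rad and value of joint clamp_lever below 0.6 rad), for 0.2 s.
2. the clamp lever is pressed down over centre (value of joint clamp_lever above 1.01 rad), for 0.2 s.
At the end, for the whole second after the job is handed in: The heart block lies flat at rest in the jig, lino face up (within 7 degrees), under 4 mm from the far fence and from the end stop, square to the fence within 2.3 degrees; the lever is shut over centre (past 1.01 rad) and the pad presses on the block with over 2 N (angle between heart_block_centre's own x axis and vertical below 0.12 rad and x of heart_block_centre in the frame of nest between -0.004 and 0.003 m and y of heart_block_centre in the frame of nest between -0.003 and 0.004 m and z of heart_block_centre in the frame of nest below 0.016 m and angle between the y axis of heart_block_centre and the y axis of nest, either way round below 0.04 rad and value of joint clamp_lever above 1.01 rad and contact force between clamp_pad and heart_block above 2 N and linear speed of heart_block below 0.02 m/s); the robot touches nothing.
It fails at once if the heart block is thrown or dropped from a height (faster than 1.5 m/s) (linear speed of heart_block above 1.5 m/s).
It fails at once if the sun block is moved more than 25 mm from its place in the rack (distance of sun_block_centre from where it was at the start of the episode above 0.025 m).
It fails at once if the leaf block is moved more than 25 mm from its place in the rack (distance of leaf_block_centre from where it was at the start of the episode above 0.025 m).
It fails at once if a bottle or the tumbler is knocked over (angle between any of red_paint, pink_paint, soap, tumbler's own z axis and vertical above 0.6 rad).
It fails at once if something else on the table is shifted more than 30 mm (distance of any of red_paint, pink_paint, soap, tumbler, tape, roller, gouge from where it was at the start of the episode above 0.03 m).
It also fails if it takes over 64 s, if anything falls off the work surface, if the arm or the gripper's body presses on something with over 40 N, if the wrist force passes 120 N, or if a joint passes its speed limit or range.

### The arm

A 6-joint arm with a two-finger parallel gripper is mounted at the origin on the work surface. World frame = base frame: x ahead of the robot, y to its left, z up, the work surface at z = 0. Lengths are in m, angles in rad, forces in N, time in s.
With the tool pointing down it reaches from about 0.225 to 0.725 m from the base axis. Payload 3.1 kg.
Tool frame: the origin (TCP) lies between the finger pads; the fingertips stand env.tip_reach ahead of it and the grasp point (between the pads) lies 3 mm ahead of it (env.tip_reach is the distance from the TCP to the fingertips, in m); z points along the fingers, y is the direction in which the jaws open and shut (so a half turn about z gives the same grasp; the last joint's range is limited). The gripper opens to 85 mm and grips with 20 to 120 N. Pads are 22 mm wide; open, the fingers measure 114 mm over their backs; the gripper's body (76 mm by 85 mm) begins 54 mm behind the grasp point. The pads swing forward as they close: fully open they stand 13 mm farther back than shut.
Start: joints at [-1.396, 0.048, 0.099, 1.622, 0, 1.443], TCP at [0.157, -0.501, 0.253] pointing down, gripper open.
Joint ranges: [-2.91, 2.91], [-0.99, 1.94], [-1.21, 1.42], [-2.12, 2.29], [-1.49, 1.47], [-3.14, 3.14]. Speed limits (rad/s): [2.79, 2.79, 3.14, 3.14, 3.14, 3.14].

### API

Orientations are given as a unit quaternion [w, x, y, z].
In Python, from workcell import env gives the robot as it stands.
- The arm moves only by the tool send_rows, never from a script. Its argument "plan" is a list of rows, each an object of numbers: "dx", "dy", "dz": the shift along the tool's x, y, z in mm; "ax", "ay", "az": the turn, a rotation vector about the tool's x, y, z in degrees. A call has 1 to 5 rows; each row shifts and turns the commanded pose from where the row before left it, along the tool's axes as they then stand; what a row does not reach is not made up. A row lasts 1/10 s, in which the tool goes at most 50 mm and 8.59 degrees, less where a joint would pass 70% of its speed; a pose out of reach is approached as far as the arm can. A call is refused whole if a number of a shift passes 50 or a number of a turn 8.59, either way. A call with a gripper value outside its range is refused whole. "claw" is the closure, from 0 (fully open) to 1 (shut), set as the call begins (left out, the last holds). The fingers move at their own pace and stop on an object; "grip_force" is the grip in N (left out, the last holds). Time passes only in rows, so rows that do not move let the fingers close. It gives the time, the measured TCP pose, the force and the opening at its end, in the units of the state.
- env.read_state(): the state, without advancing time (a new reading comes with each control period).
- env.camera(name): name is "scene" or "top" or "wrist"; returns a dict with "frame" (420x560x3 uint8, blue, green, red), "z_map" (420x560 float32, m along the optical axis (not along the pixel's ray), 0 where there is no reading), "fx", "fy", "cx", "cy" (pixels), "view" (4x4, takes a point from world to camera coordinates); the wrist camera has in their place "mount" (4x4, takes a point from camera to tool coordinates, whose origin is the TCP and whose axes are the flange's). Camera axes: x right, y up, looking along -z (the intrinsics and any distortion apply to the point x, -y, -z); pixel columns grow to the right and rows downward; lengths in m; the calibration is good to about 2 mm. The wrist camera is an equidistant fisheye: a pixel r from the principal point sees the ray r / f radians off the axis. A picture is of the moment at which its call begins: read the wrist's pose just before it.
- env.close_job(): hands the job in, once; it reports no verdict.
The state is a dict: "clock": time; "joint_positions": joint angles; "qvel": joint speeds; "effort": joint torques, N m; "tool_pos": TCP position; "tcp_rot": TCP orientation; "ft_force": force on the tool from outside, world axes, zero at the start; "wrist_torque": the same for the moment, N m; "finger_gap": opening from 0.0 (shut) to 1.0 (fully open).
Only numpy, scipy, OpenCV 4.12 (cv2) and the standard library are available. Lean on these libraries where they do the work, as an engineer would, in place of code of your own. Each camera call takes 0.05 s, during which the arm holds its last target.

## Working session

There is one attempt and no reset: what is moved stays moved. The work goes in short steps, Python scripts to look and compute and a tool call to move; the robot and the scene stay as the last step left them, time stands still between calls to the robot, and variables do not carry over. Pictures are saved under pics/ and viewed, and the job is handed in when it is done.

Besides the shell and the picture viewer there is one more tool, called after "Request:" as name(argument=value, ...) on one line, values as JSON. send_rows: Moves the arm, as the interface text tells. Its arguments: {"type":"object","properties":{"plan":{"type":"array","items":{"type":"object","properties":{"dx":{"type":"number"},"dy":{"type":"number"},"dz":{"type":"number"},"ax":{"type":"number"},"ay":{"type":"number"},"az":{"type":"number"}}}},"claw":{"type":"number"},"grip_force":{"type":"number"}},"required":["plan"]}

```bash
ls; mkdir -p pics
python3 - <<'E'
from workcell import env
import cv2
print(env.read_state(), env.tip_reach)
for n in ["scene","top","wrist"]:
    c=env.camera(n); cv2.imwrite(f"pics/{n}0.png",c["frame"]); print(n,c["fx"],c["fy"],c["cx"],c["cy"],c.get("view"),c.get("mount"),[k for k in c])
E
```

```text
pics
{'clock': 0.0, 'joint_positions': array([-1.39580264e+00,  4.87043091e-02,  9.75644102e-02,  1.62197310e+00,
        7.28182174e-06,  1.44303887e+00]), 'qvel': array([1.24629692e-03, 1.26404961e-03, 2.43846530e-04, 1.91885506e-04,
       4.96100567e-06, 1.43277557e-03]), 'effort': array([-1.95154716e-03, -3.38783240e+01,  3.20016146e+01,  2.02933891e-02,
       -3.74499123e-04, -1.12003899e-06]), 'tool_pos': array([ 0.15644036, -0.50056319,  0.25212448]), 'tcp_rot': array([-1.15809777e-03,  9.88563918e-01,  1.50798008e-01, -2.37152511e-05]), 'ft_force': array([-0.08050771,  0.33756565, -0.41279057]), 'wrist_torque': array([-0.02002795,  0.04476718,  0.00874284]), 'finger_gap': 1.0015976162001003} 0.022
scene 403.2161281379566 403.2161281379566 283.06171364079216 211.00870480960032 [[ 0.65784181  0.75307689  0.01092455 -0.41509832]
 [-0.48807714  0.41521749  0.76770772  0.08437223]
 [ 0.57360688 -0.51036226  0.64070704 -1.3381537 ]
 [ 0.          0.          0.          1.        ]] None ['frame', 'z_map', 'fx', 'fy', 'cx', 'cy', 'view']
top 506.73076257948514 506.73076257948514 277.38474148949683 207.8991226646496 [[-3.70368780e-03 -9.99847313e-01  1.70772580e-02  1.11756545e-01]
 [ 9.81047686e-01 -3.24548837e-04  1.93766181e-01 -5.04059921e-01]
 [-1.93731053e-01  1.74712539e-02  9.80899095e-01 -1.46960229e+00]
 [ 0.00000000e+00  0.00000000e+00  0.00000000e+00  1.00000000e+00]] None ['frame', 'z_map', 'fx', 'fy', 'cx', 'cy', 'view']
wrist 325.19226210127806 325.19226210127806 282.87434561172057 206.51843788500042 None [[ 8.69287230e-04  9.62449874e-01  2.71458069e-01  6.91218755e-02]
 [ 9.99999620e-01 -8.18051460e-04 -3.01900677e-04 -5.47767316e-04]
 [-6.84975989e-05  2.71458229e-01 -9.62450220e-01 -1.21788653e-01]
 [ 0.00000000e+00  0.00000000e+00  0.00000000e+00  1.00000000e+00]] ['frame', 'z_map', 'fx', 'fy', 'cx', 'cy', 'mount']
```

View pics/scene0.png

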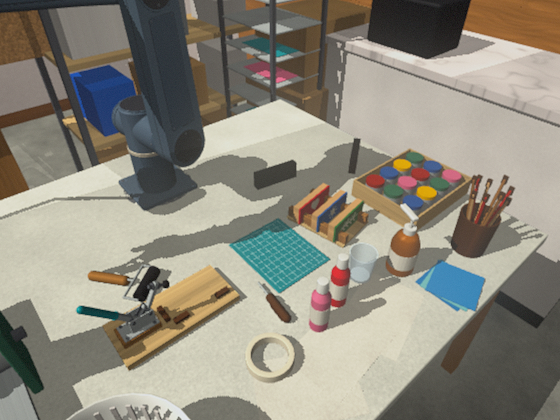

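View pics/top0.png

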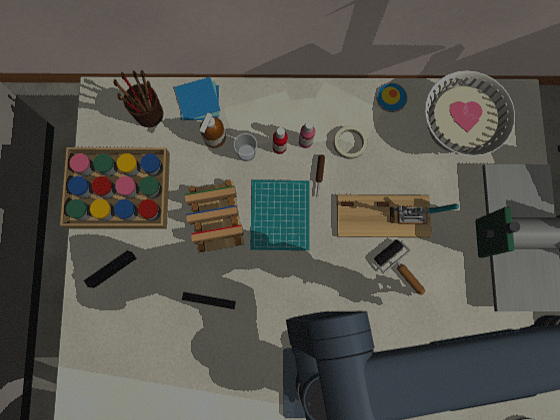

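View pics/wrist0.png

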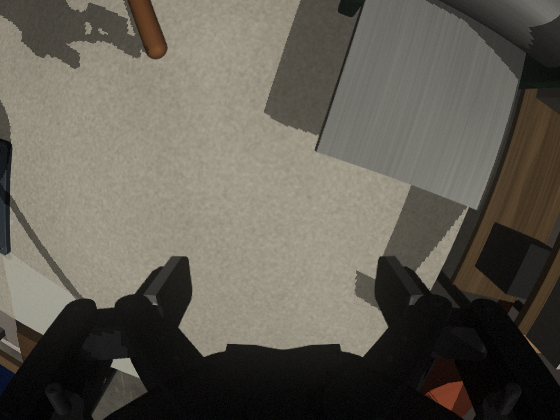

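```bash
cat > h.py <<'E'
import numpy as np, cv2
from workcell import env
from scipy.spatial.transform import Rotation as R
def q2R(q): return R.from_quat(np.r_[q[1:],q[0]]).as_matrix()
def cloud(c):
    v,u=np.mgrid[0:420,0:560]; d=c["z_map"].astype(float)
    P=np.stack([(u-c["cx"])/c["fx"]*d,-(v-c["cy"])/c["fy"]*d,-d],-1)
    V=np.asarray(c["view"]); return (P-V[:3,3])@V[:3,:3]
def ray(c,u,v,z):
    "intersect pixel ray with world plane z"
    V=np.asarray(c["view"]); d=np.array([(u-c["cx"])/c["fx"],-(v-c["cy"])/c["fy"],-1.])@V[:3,:3]
    o=-V[:3,:3].T@V[:3,3]; return o+d*(z-o[2])/d[2]
E
python3 - <<'E'
from h import *
np.set_printoptions(precision=4,suppress=True)
c=env.camera("top"); s=env.camera("scene")
f=c["frame"]; 
a=cv2.resize(f[165:265,170:320],None,fx=5,fy=5,interpolation=cv2.INTER_NEAREST); cv2.imwrite("pics/rk.png",a)
a=cv2.resize(f[180:300,325:465],None,fx=5,fy=5,interpolation=cv2.INTER_NEAREST); cv2.imwrite("pics/jg.png",a)
a=cv2.resize(s["frame"][170:300,220:380],None,fx=5,fy=4.5,interpolation=cv2.INTER_NEAREST); cv2.imwrite("pics/rks.png",a[:600])
a=cv2.resize(s["frame"][255:375,70:250],None,fx=4.4,fy=4.4,interpolation=cv2.INTER_NEAREST); cv2.imwrite("pics/jgs.png",a)
P=cloud(c); np.savez("c.npz",top=P,f=f,sc=cloud(s),sf=s["frame"])
# heights sanity
for n,(u,v) in dict(table=(330,270),mat=(280,215),board=(350,225)).items(): print(n,P[v,u])
E
```

```text
table [ 0.3221 -0.0482  0.003 ]
mat [0.4904 0.102  0.006 ]
board [ 0.4567 -0.1102  0.0206]
```

View pics/rk.png

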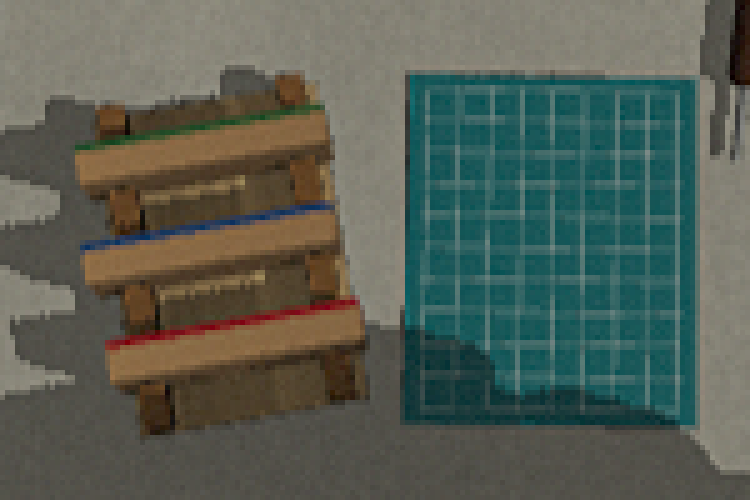

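View pics/jg.png

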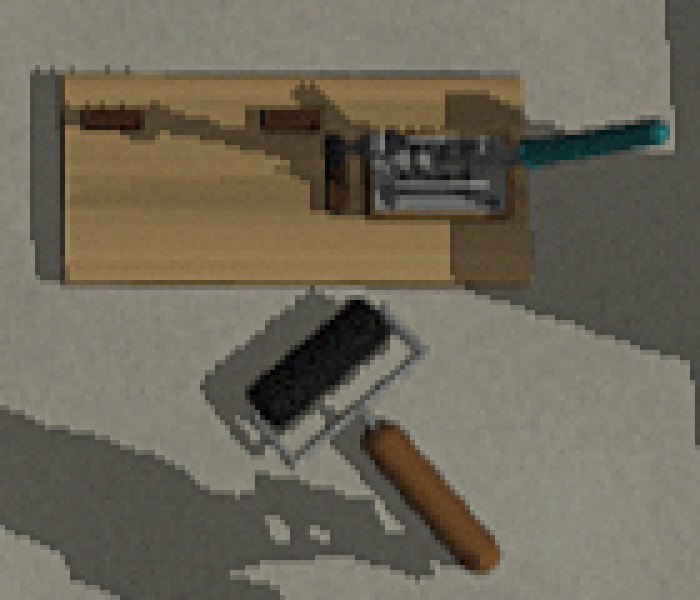

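View pics/rks.png

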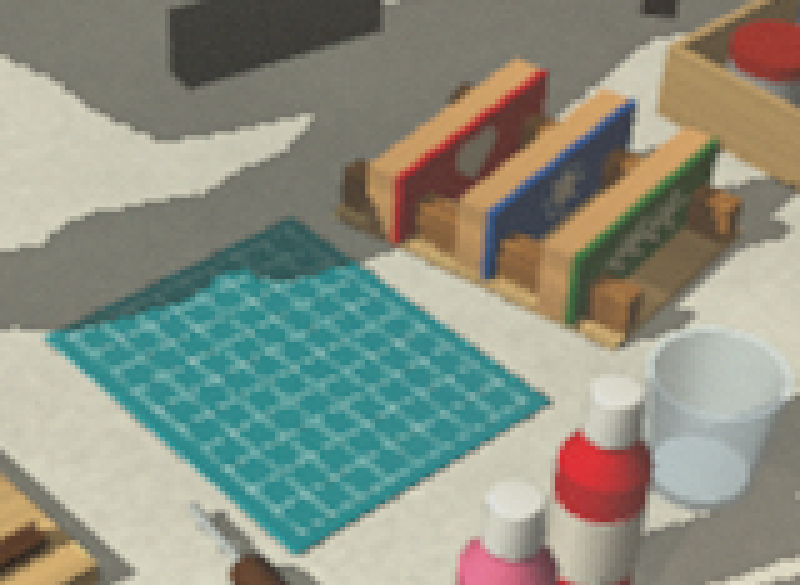

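View pics/jgs.png

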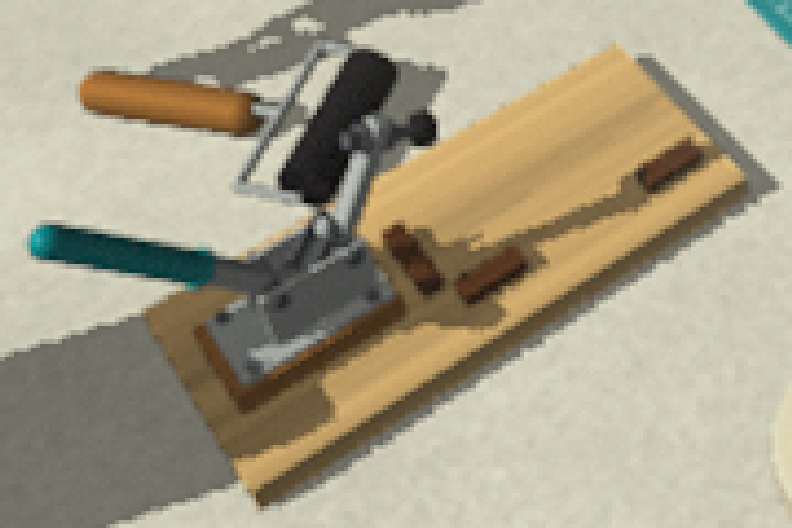

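Run:
```python
from h import *
np.set_printoptions(precision=4,suppress=True)
D=np.load("c.npz"); P=D["top"]; f=D["f"]; hsv=cv2.cvtColor(f,cv2.COLOR_BGR2HSV)
c=env.camera("top"); V=c["view"]; print("cam",-V[:3,:3].T@V[:3,3])
def rect(m,name,z=None):
    v,u=np.nonzero(m); 
    X=np.array([ray(c,a,b,z)[:2] for a,b in zip(u,v)])
    (ce,sz,an)=cv2.minAreaRect((X*1000).astype(np.float32)); print(name,len(u),"c",np.array(ce),"sz",np.array(sz),"ang",an,"medz",np.median(P[m][:,2]))
    return X
# block tops by depth within rack zone
z=P[...,2]; zone=np.zeros(z.shape,bool); zone[170:260,175:250]=1
m=zone&(z>0.060)&(z<0.075)
n,l,st,ce=cv2.connectedComponentsWithStats(m.astype(np.uint8))
for i in range(1,n):
    if st[i,4]>60: print(st[i],ce[i]); rect(l==i,"blk",0.064)
# mat
mm=(hsv[...,0]>80)&(hsv[...,0]<100)&(hsv[...,1]>90); zz=np.zeros_like(zone); zz[170:260,245:315]=1
rect(mm&zz,"mat",0.003)
# board
zz=np.zeros_like(zone); zz[185:245,330:432]=1
b=zz&(z>0.0165)&(z<0.026); rect(b,"board",0.018)
# lever
t=(hsv[...,0]>80)&(hsv[...,0]<100)&(hsv[...,1]>90); zz=np.zeros_like(zone); zz[190:225,425:470]=1
q=P[t&zz]; print("lever",q.min(0),q.max(0),len(q)); 
i=np.argsort(q[:,1]); print(q[i[::12]])
sf=D["sf"]; S=D["sc"]; h=cv2.cvtColor(sf,cv2.COLOR_BGR2HSV)
t=(h[...,0]>80)&(h[...,0]<100)&(h[...,1]>90); zz=np.zeros_like(zone); zz[295:330,70:125]=1
q=S[t&zz]; i=np.argsort(q[:,1]); print("lev scene",q[i[::15]])
```

```text
cam [0.2102 0.1373 1.5373]
[185 185  51  17 381] [209.7297 192.9948]
blk 381 c [545.8895 311.5118] sz [ 26.5511 149.785 ] ang 10.35374641418457 medz 0.06429374975143294
[186 205  52  17 379] [211.5726 212.6939]
blk 379 c [486.4511 305.3532] sz [ 25.5359 149.5033] ang 10.151078224182129 medz 0.06437596912735165
[191 224  52  17 376] [216.4947 232.1649]
blk 376 c [428.5136 289.6532] sz [ 25.0957 150.0249] ang 10.116605758666992 medz 0.06427441116618576
mat 3575 c [493.9719 102.8302] sz [177.3214 216.0492] ang 89.89988708496094 medz 0.00300395880347968
board 2165 c [ 476.3143 -214.8532] sz [284.9937 154.7474] ang 89.57386779785156 medz 0.01951388793031755
lever [ 0.478  -0.3867  0.0002] [ 0.4975 -0.3265  0.1781] 133
[[ 0.485  -0.3867  0.1722]
 [ 0.4797 -0.3786  0.1705]
 [ 0.4818 -0.3741  0.16  ]
 [ 0.4806 -0.3686  0.1514]
 [ 0.4795 -0.3633  0.1422]
 [ 0.4868 -0.3585  0.1494]
 [ 0.4818 -0.3532  0.1303]
 [ 0.4819 -0.3476  0.1301]
 [ 0.4892 -0.342   0.1224]
 [ 0.4818 -0.338   0.1154]
 [ 0.4862 -0.3321  0.1077]
 [ 0.4835 -0.3265  0.1064]]
lev scene [[ 1.0818 -0.4054  0.7971]
 [ 0.4925 -0.3849  0.1719]
 [ 0.4906 -0.3819  0.1734]
 [ 0.4941 -0.3792  0.1684]
 [ 0.4903 -0.3768  0.1655]
 [ 0.4971 -0.3742  0.1578]
 [ 0.4884 -0.3715  0.162 ]
 [ 0.4955 -0.3688  0.1481]
 [ 0.4901 -0.3663  0.156 ]
 [ 0.4954 -0.3634  0.14  ]
 [ 0.4987 -0.3605  0.1409]
 [ 0.49   -0.3578  0.1452]
 [ 0.4911 -0.3546  0.1372]
 [ 0.4926 -0.3516  0.136 ]
 [ 0.4946 -0.3484  0.1287]
 [ 0.4932 -0.3459  0.1283]
 [ 0.4957 -0.3426  0.1147]
 [ 0.4932 -0.3392  0.1156]
 [ 0.4892 -0.3366  0.119 ]
 [ 0.4954 -0.3332  0.1025]
 [ 0.4933 -0.3291  0.1066]]
```

Candidates for the heart block in the top view:
- Red-edged block at (218,234), nearest the robot
- Blue block at (213,217)
- Green block at (211,196)
- Black look-alike bars at (110,268) and (208,300)

The scene crop shows the pale heart on the red face at scene pixel (315,200), so I choose the red block. Its centre measures (0.4285, 0.290), yaw about 10°, and the top at z 0.064 matches the expected height.

First I'll pass over the jig for a wrist view.

```bash
cat >> h.py <<'E'
def Rt(heading,tilt=0.):
    "tool down, tool x at heading deg; then tilted by tilt deg about world y' (-heading axis): z->forward"
    a=np.radians(heading); x=np.array([np.cos(a),np.sin(a),0]); z=np.array([0,0,-1.]); y=np.cross(z,x)
    M=np.stack([x,y,z],1); return R.from_rotvec(-np.radians(tilt)*x).as_matrix()@M
def plan(p,M,N,p0=None,M0=None):
    s=env.read_state()
    if p0 is None: p0=s["tool_pos"]; M0=q2R(s["tcp_rot"])
    p=np.array(p); rv=R.from_matrix(M0.T@M).as_rotvec(); Rk=M0
    for k in range(N):
        d=Rk.T@(p-p0)/N*1000; w=np.degrees(rv)/N
        print("row",np.round(d,1),np.round(w,2)); Rk=Rk@R.from_rotvec(rv/N).as_matrix()
E
python3 - <<'E'
from h import *
plan([.45,-.12,.25],Rt(90),10)
E
```

```text
row [ 39.4 -27.6   0.3] [-0.   -0.   -7.27]
row [ 42.5 -22.4   0.3] [-0.   -0.   -7.27]
row [ 45.  -16.8   0.3] [-0.   -0.   -7.27]
row [ 46.8 -11.    0.3] [-0.   -0.   -7.27]
row [47.8 -5.   0.3] [-0.   -0.   -7.27]
row [48.1  1.1  0.3] [-0.   -0.   -7.27]
row [47.5  7.2  0.3] [-0.   -0.   -7.27]
row [46.3 13.1  0.3] [-0.   -0.   -7.27]
row [44.2 18.9  0.3] [-0.   -0.   -7.27]
row [41.5 24.3  0.3] [-0.   -0.   -7.27]
```

Request:
send_rows(plan=[{"dx": 39, "dy": -28, "dz": 0, "az": -7.3}, {"dx": 42, "dy": -22, "dz": 0, "az": -7.3}, {"dx": 45, "dy": -17, "dz": 0, "az": -7.3}, {"dx": 47, "dy": -11, "dz": 0, "az": -7.3}, {"dx": 48, "dy": -5, "dz": 0, "az": -7.3}])

```text
schema error: expected keys dx, dy, dz, ax, ay, az
```

Request:
send_rows(plan=[{"dx": 48, "dy": 1, "dz": 0, "az": -7.3}, {"dx": 47, "dy": 7, "dz": 0, "az": -7.3}, {"dx": 46, "dy": 13, "dz": 0, "az": -7.3}, {"dx": 44, "dy": 19, "dz": 0, "az": -7.3}, {"dx": 41, "dy": 24, "dz": 0, "az": -7.3}], claw=0.48)

```text
schema error: expected keys dx, dy, dz, ax, ay, az
```

Request:
send_rows(plan=[{"dz": 10}, {"dz": 10}, {"dz": 0}])

```text
schema error: expected keys dx, dy, dz, ax, ay, az
```

Run:
```python
from h import *
s=env.read_state(); c=env.camera("wrist"); cv2.imwrite("pics/w1.png",c["frame"])
np.savez("w1.npz",f=c["frame"],z=c["z_map"],p=s["tool_pos"],q=s["tcp_rot"])
print(s["clock"],s["tool_pos"],s["tcp_rot"],s["finger_gap"],s["joint_positions"])
```

```text
0.3 [ 0.15652859 -0.500904    0.25286029] [-4.44154638e-04  9.88560358e-01  1.50825137e-01  1.50248890e-05] 0.9978139477301332 [-1.39577438e+00  4.82899589e-02  9.86016693e-02  1.62199539e+00
  5.10204427e-05  1.44301241e+00]
```

View pics/w1.png

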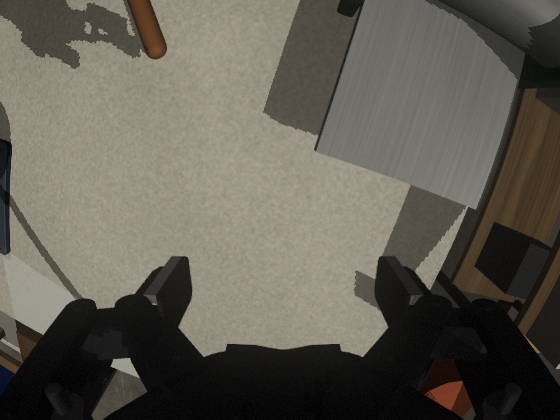

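All six keys are required, so the moves were refused. I'll resend them.

Request:
send_rows(plan=[{"dx": 39, "dy": -28, "dz": 0, "ax": 0, "ay": 0, "az": -7.3}, {"dx": 42, "dy": -22, "dz": 0, "ax": 0, "ay": 0, "az": -7.3}, {"dx": 45, "dy": -17, "dz": 0, "ax": 0, "ay": 0, "az": -7.3}, {"dx": 47, "dy": -11, "dz": 0, "ax": 0, "ay": 0, "az": -7.3}, {"dx": 48, "dy": -5, "dz": 0, "ax": 0, "ay": 0, "az": -7.3}])

```text
clock: 0.85
tool_pos: [0.3032, -0.309, 0.2535]
tcp_rot: [0.0, 0.891, 0.455, 0.0]
ft_force: [0.1, -0.0, -0.3]
finger_gap: 0.999
```

Request:
send_rows(plan=[{"dx": 48, "dy": 1, "dz": 0, "ax": 0, "ay": 0, "az": -7.3}, {"dx": 47, "dy": 7, "dz": 0, "ax": 0, "ay": 0, "az": -7.3}, {"dx": 46, "dy": 13, "dz": 0, "ax": 0, "ay": 0, "az": -7.3}, {"dx": 44, "dy": 19, "dz": 0, "ax": 0, "ay": 0, "az": -7.3}, {"dx": 41, "dy": 24, "dz": 0, "ax": 0, "ay": 0, "az": -7.3}], claw=0.48)

```text
clock: 1.35
tool_pos: [0.4483, -0.1189, 0.2536]
tcp_rot: [0.001, 0.703, 0.711, 0.0]
ft_force: [0.1, -1.0, -0.1]
finger_gap: 0.52
```

Request:
send_rows(plan=[{"dx": 0, "dy": 0, "dz": 10, "ax": 0, "ay": 0, "az": 0}, {"dx": 0, "dy": 0, "dz": 10, "ax": 0, "ay": 0, "az": 0}, {"dx": 0, "dy": 0, "dz": 0, "ax": 0, "ay": 0, "az": 0}])

```text
clock: 1.65
tool_pos: [0.4459, -0.121, 0.2312]
tcp_rot: [-0.002, 0.705, 0.709, -0.001]
ft_force: [0.9, -0.7, -0.1]
finger_gap: 0.516
```

Run:
```python
from h import *
s=env.read_state(); c=env.camera("wrist"); cv2.imwrite("pics/w1b.png",c["frame"])
np.savez("w1.npz",f=c["frame"],z=c["z_map"],p=s["tool_pos"],q=s["tcp_rot"])
print(s["clock"],s["tool_pos"],s["tcp_rot"],s["finger_gap"],s["joint_positions"])
```

```text
1.65 [ 0.44593716 -0.12096883  0.23117084] [-0.0017131   0.70546537  0.70874158 -0.00102098] 0.5162707818701859 [-4.09775035e-01 -1.15612047e-01 -1.04178489e-01  1.58616481e+00
 -6.51808060e-04  1.15638930e+00]
```

View pics/w1b.png

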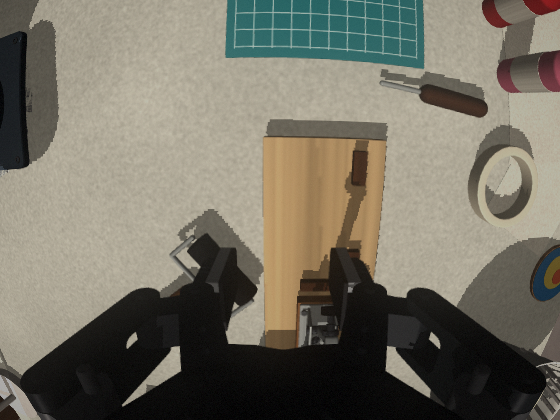

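```bash
cat >> h.py <<'E'
W=dict(f=325.19226,cx=282.87435,cy=206.51844)
MT=np.array([[8.69287230e-04,9.62449874e-01,2.71458069e-01,6.91218755e-02],[9.99999620e-01,-8.18051460e-04,-3.01900677e-04,-5.47767316e-04],[-6.84975989e-05,2.71458229e-01,-9.62450220e-01,-1.21788653e-01],[0,0,0,1]])
def wray(p,q,u,v,z):
    dx=u-W["cx"]; dy=v-W["cy"]; r=np.hypot(dx,dy); t=r/W["f"]
    d=np.array([np.sin(t)*dx/r,-np.sin(t)*dy/r,-np.cos(t)]) if r>0 else np.array([0,0,-1.])
    M=q2R(q); d=M@MT[:3,:3]@d; o=np.asarray(p)+M@MT[:3,3]; return o+d*(z-o[2])/d[2]
E
python3 - <<'E'
from h import *
np.set_printoptions(precision=4,suppress=True)
D=np.load("w1.npz"); f=D["f"]; p,q=D["p"],D["q"]
cv2.imwrite("pics/w1crop.png",cv2.resize(f[110:340,240:400],None,fx=2.6*1.6,fy=2.6,interpolation=cv2.INTER_NEAREST)[:598])
hsv=cv2.cvtColor(f,cv2.COLOR_BGR2HSV)
m=((hsv[...,0]>8)&(hsv[...,0]<25)&(hsv[...,1]>90)&(hsv[...,2]>110))
for v in range(132,320,12):
    us=np.nonzero(m[v,258:392])[0]+258
    if len(us)>5: print(v,us[0],us[-1],wray(p,q,us[0]-.5,v,.018)[:2],wray(p,q,us[-1]+.5,v,.018)[:2])
for u in range(270,384,16):
    vs=np.nonzero(m[120:200,u])[0]+120; print(u,vs[0],wray(p,q,u,vs[0]-.5,.018)[:2])
dk=(hsv[...,2]<75)&(hsv[...,1]>60); 
n,l,st,ce=cv2.connectedComponentsWithStats(dk[140:200,345:375].astype(np.uint8))
for i in range(1,n):
  if st[i,4]>50:
    a=st[i]; print("dark",a[0]+345,a[1]+140,a[2],a[3],a[4])
# mat corner check
for u,v in [(226,57),(424,67)]: print("mat",wray(p,q,u,v,.003)[:2])
E
```

```text
144 263 385 [ 0.4235 -0.0794] [ 0.5532 -0.0765]
156 264 384 [ 0.4244 -0.0919] [ 0.5528 -0.0895]
168 263 384 [ 0.4233 -0.1046] [ 0.5536 -0.1024]
180 263 383 [ 0.4232 -0.1173] [ 0.5534 -0.1156]
192 264 382 [ 0.4242 -0.1303] [ 0.5533 -0.129 ]
204 263 381 [ 0.423  -0.1435] [ 0.5533 -0.1425]
216 264 379 [ 0.4239 -0.1569] [ 0.5522 -0.1563]
228 264 378 [ 0.4237 -0.1707] [ 0.5524 -0.1705]
240 264 377 [ 0.4235 -0.1848] [ 0.5527 -0.185 ]
252 264 376 [ 0.4233 -0.1993] [ 0.5531 -0.1999]
264 264 374 [ 0.4231 -0.2143] [ 0.5524 -0.2153]
276 264 372 [ 0.4228 -0.2299] [ 0.5518 -0.2312]
288 265 299 [ 0.4237 -0.2461] [ 0.4649 -0.2457]
300 265 296 [ 0.4233 -0.263 ] [ 0.4618 -0.2626]
312 265 299 [ 0.423  -0.2807] [ 0.4659 -0.2803]
270 137 [ 0.4312 -0.0717]
286 137 [ 0.4476 -0.0716]
302 138 [ 0.464  -0.0725]
318 138 [ 0.4805 -0.0722]
334 138 [ 0.4971 -0.0718]
350 139 [ 0.5141 -0.0723]
366 140 [ 0.5314 -0.0727]
382 141 [ 0.5491 -0.073 ]
dark 351 150 16 36 479
mat [0.3831 0.0152]
mat [0.6024 0.0136]
```

View pics/w1crop.png

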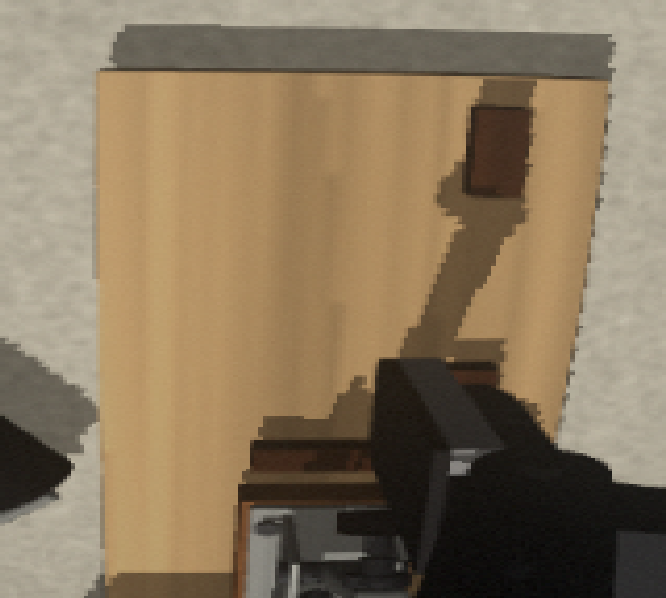

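Run:
```python
from h import *
D=np.load("w1.npz");print(wray(D["p"],D["q"],351,168,.018),wray(D["p"],D["q"],351,168,.028))
plan([.428,.24,.20],Rt(100.2),9)
```

```text
[ 0.51640076 -0.10344394  0.018     ] [ 0.51428571 -0.10190749  0.028     ]
row [40.2 -1.8  3.6] [-0.02 -0.01 -1.11]
row [40.2 -1.1  3.6] [-0.02 -0.01 -1.11]
row [40.2 -0.3  3.6] [-0.02 -0.01 -1.11]
row [40.2  0.5  3.6] [-0.02 -0.01 -1.11]
row [40.2  1.3  3.6] [-0.02 -0.01 -1.11]
row [40.2  2.   3.6] [-0.02 -0.01 -1.11]
row [40.1  2.8  3.6] [-0.02 -0.01 -1.11]
row [40.1  3.6  3.6] [-0.02 -0.01 -1.11]
row [40.   4.4  3.6] [-0.02 -0.01 -1.11]
```

Request:
send_rows(plan=[{"dx": 40, "dy": -2, "dz": 3, "ax": 0, "ay": 0, "az": -1.1}, {"dx": 40, "dy": -1, "dz": 3, "ax": 0, "ay": 0, "az": -1.1}, {"dx": 40, "dy": 0, "dz": 4, "ax": 0, "ay": 0, "az": -1.1}, {"dx": 40, "dy": 0, "dz": 4, "ax": 0, "ay": 0, "az": -1.1}, {"dx": 40, "dy": 1, "dz": 4, "ax": 0, "ay": 0, "az": -1.1}])

```text
clock: 2.2
tool_pos: [0.4364, 0.0787, 0.2157]
tcp_rot: [0.001, 0.671, 0.741, 0.0]
ft_force: [1.0, -0.1, 0.4]
finger_gap: 0.525
```

Request:
send_rows(plan=[{"dx": 40, "dy": 2, "dz": 4, "ax": 0, "ay": 0, "az": -1.1}, {"dx": 40, "dy": 3, "dz": 4, "ax": 0, "ay": 0, "az": -1.1}, {"dx": 40, "dy": 4, "dz": 4, "ax": 0, "ay": 0, "az": -1.1}, {"dx": 40, "dy": 4, "dz": 2, "ax": 0, "ay": 0, "az": -1.2}, {"dx": 0, "dy": 0, "dz": 0, "ax": 0, "ay": 0, "az": 0}])

```text
clock: 2.7
tool_pos: [0.4282, 0.2415, 0.2011]
tcp_rot: [-0.001, 0.639, 0.769, 0.001]
ft_force: [0.5, -0.3, 0.0]
finger_gap: 0.522
```

Run:
```python
from h import *
s=env.read_state(); c=env.camera("wrist"); cv2.imwrite("pics/w2.png",c["frame"])
np.savez("w2.npz",f=c["frame"],z=c["z_map"],p=s["tool_pos"],q=s["tcp_rot"])
print(s["clock"],s["tool_pos"],s["tcp_rot"],s["finger_gap"])
```

```text
2.7 [0.42823391 0.24154865 0.20109325] [-6.97491801e-04  6.39485045e-01  7.68803052e-01  5.06798844e-04] 0.5222515031865543
```

View pics/w2.png

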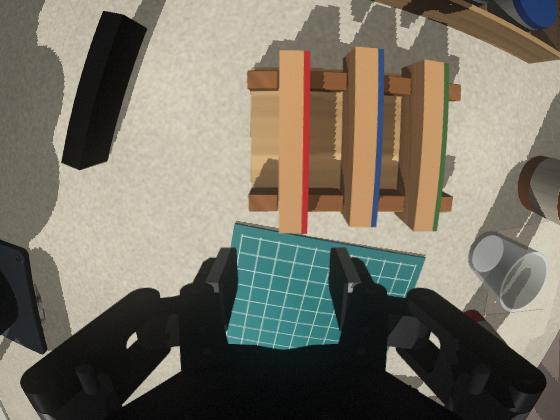

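Run:
```python
from h import *
np.set_printoptions(precision=4,suppress=True)
D=np.load("w2.npz"); f=D["f"]; p,q=D["p"],D["q"]
cv2.imwrite("pics/w2crop.png",cv2.resize(f[40:245,250:330],None,fx=6,fy=2.9,interpolation=cv2.INTER_NEAREST))
hsv=cv2.cvtColor(f,cv2.COLOR_BGR2HSV)
wood=(hsv[...,0]>5)&(hsv[...,0]<20)&(hsv[...,2]>150)
L=[];
for v in [90,110,130,150,170,190]:
    us=np.nonzero(wood[v,265:300])[0]+265; 
    red=((hsv[v,270:330,0]<6)|(hsv[v,270:330,0]>172))&(hsv[v,270:330,1]>140); r=np.nonzero(red)[0]+270
    print(v,us[0],us[-1],r[[0,-1]] if len(r) else r, wray(p,q,us[0]-.5,v,.064)[:2], wray(p,q,r[0]-.5,v,.064)[:2])
for v in (50.5,): print(wray(p,q,292,v,.064))
print(wray(p,q,292,233,.064))
vs=np.nonzero(wood[40:245,290])[0]+40; print(vs[0],vs[-1])
```

```text
90 278 299 [304 309] [0.407  0.3302] [0.427 0.334]
110 265 299 [304 309] [0.3998 0.3127] [0.4299 0.3183]
130 265 299 [303 309] [0.4027 0.297 ] [0.4322 0.3025]
150 265 299 [303 308] [0.4055 0.2812] [0.4352 0.2867]
170 279 299 [303 308] [0.4194 0.2672] [0.4384 0.2708]
190 279 299 [303 308] [0.4224 0.251 ] [0.4416 0.2546]
[0.4122 0.3639 0.064 ]
[0.4403 0.2163 0.064 ]
50 232
```

View pics/w2crop.png

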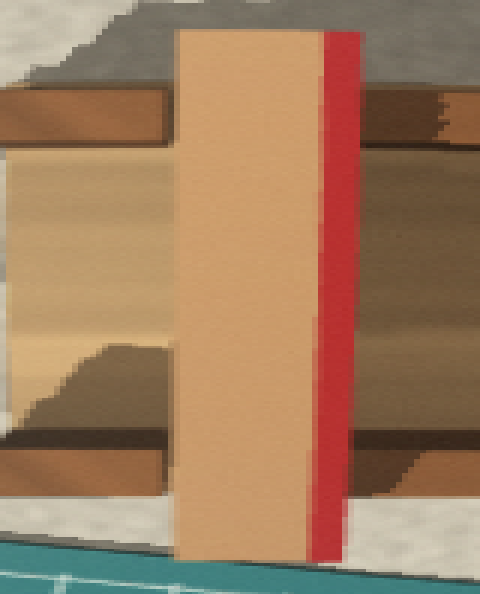

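Run:
```python
from h import *
plan([.4283,.29,.12],Rt(100.3),2)
```

```text
row [24.8  4.5 40.6] [-0.01  0.01  0.05]
row [24.8  4.4 40.6] [-0.01  0.01  0.05]
```

Request:
send_rows(plan=[{"dx": 24, "dy": 4.5, "dz": 40, "ax": 0, "ay": 0, "az": 0}, {"dx": 24, "dy": 4.5, "dz": 40, "ax": 0, "ay": 0, "az": 0}, {"dx": 0, "dy": 0, "dz": 0, "ax": 0, "ay": 0, "az": 0}])

```text
clock: 3.05
tool_pos: [0.4257, 0.2859, 0.1153]
tcp_rot: [-0.002, 0.641, 0.767, -0.005]
ft_force: [-0.5, -0.1, -0.1]
finger_gap: 0.519
```

Run:
```python
from h import *
s=env.read_state(); c=env.camera("wrist"); cv2.imwrite("pics/w3.png",c["frame"])
plan([.4283,.29,.049],Rt(100.3),4)
```

```text
row [ 1.1  0.6 17.3] [-0.1   0.04 -0.02]
row [ 1.1  0.6 17.3] [-0.1   0.04 -0.02]
row [ 1.   0.6 17.3] [-0.1   0.04 -0.02]
row [ 1.   0.5 17.3] [-0.1   0.04 -0.02]
```

View pics/w3.png

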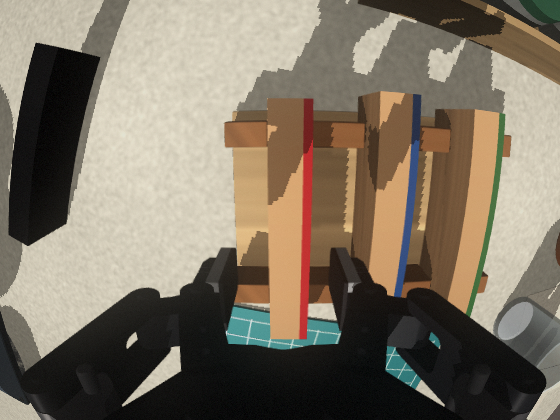

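Request:
send_rows(plan=[{"dx": 1, "dy": 0, "dz": 18, "ax": 0, "ay": 0, "az": 0}, {"dx": 1, "dy": 1, "dz": 17, "ax": 0, "ay": 0, "az": 0}, {"dx": 0, "dy": 0, "dz": 16, "ax": 0, "ay": 0, "az": 0}, {"dx": 0, "dy": 0, "dz": 14, "ax": 0, "ay": 0, "az": 0}, {"dx": 0, "dy": 0, "dz": 0, "ax": 0, "ay": 0, "az": 0}])

```text
clock: 3.6
tool_pos: [0.4292, 0.2885, 0.0556]
tcp_rot: [-0.0, 0.641, 0.767, -0.001]
ft_force: [-0.4, -0.6, 0.0]
finger_gap: 0.518
```

Request:
send_rows(plan=[{"dx": 0, "dy": 0, "dz": 5, "ax": 0, "ay": 0, "az": 0}, {"dx": 0, "dy": 0, "dz": 0, "ax": 0, "ay": 0, "az": 0}])

```text
clock: 3.8
tool_pos: [0.4299, 0.2901, 0.052]
tcp_rot: [0.0, 0.641, 0.768, 0.0]
ft_force: [0.4, -0.9, -0.5]
finger_gap: 0.521
```

Request:
send_rows(plan=[{"dx": 0, "dy": 0, "dz": 0, "ax": 0, "ay": 0, "az": 0}, {"dx": 0, "dy": 0, "dz": 0, "ax": 0, "ay": 0, "az": 0}, {"dx": 0, "dy": 0, "dz": 0, "ax": 0, "ay": 0, "az": 0}, {"dx": 0, "dy": 0, "dz": 0, "ax": 0, "ay": 0, "az": 0}], claw=1, grip_force=50)

```text
clock: 4.2
tool_pos: [0.4296, 0.2906, 0.0522]
tcp_rot: [0.0, 0.64, 0.768, 0.0]
ft_force: [-1.9, -0.6, 4.9]
finger_gap: 0.273
```

Request:
send_rows(plan=[{"dx": 0, "dy": 0, "dz": -15, "ax": 0, "ay": 0, "az": 0}, {"dx": 0, "dy": 0, "dz": -25, "ax": 0, "ay": 0, "az": 0}, {"dx": 0, "dy": 0, "dz": -35, "ax": 0, "ay": 0, "az": 0}, {"dx": 0, "dy": 0, "dz": -35, "ax": 0, "ay": 0, "az": 0}, {"dx": 0, "dy": 0, "dz": -20, "ax": 0, "ay": 0, "az": 0}])

```text
clock: 4.7
tool_pos: [0.4304, 0.291, 0.1841]
tcp_rot: [0.001, 0.64, 0.768, 0.002]
ft_force: [0.8, -0.1, -1.4]
finger_gap: 0.274
```

Run:
```python
from h import *
s=env.read_state(); print(s["tool_pos"],s["finger_gap"],s["ft_force"])
c=env.camera("scene"); cv2.imwrite("pics/s4.png",c["frame"])
plan([.43,-.13,.18],Rt(89.7),9)
```

```text
[0.430407   0.29103476 0.184059  ] 0.2735575033306306 [ 0.75217904 -0.14416812 -1.43559708]
row [-46.1  -8.6   0.6] [ 0.05 -0.02  1.19]
row [-46.2  -7.7   0.6] [ 0.05 -0.02  1.19]
row [-46.4  -6.7   0.7] [ 0.05 -0.02  1.19]
row [-46.5  -5.8   0.7] [ 0.05 -0.02  1.19]
row [-46.6  -4.8   0.7] [ 0.05 -0.02  1.19]
row [-46.7  -3.8   0.7] [ 0.05 -0.02  1.19]
row [-46.8  -2.9   0.7] [ 0.05 -0.02  1.19]
row [-46.8  -1.9   0.8] [ 0.05 -0.02  1.19]
row [-46.8  -0.9   0.8] [ 0.05 -0.02  1.19]
```

View pics/s4.png

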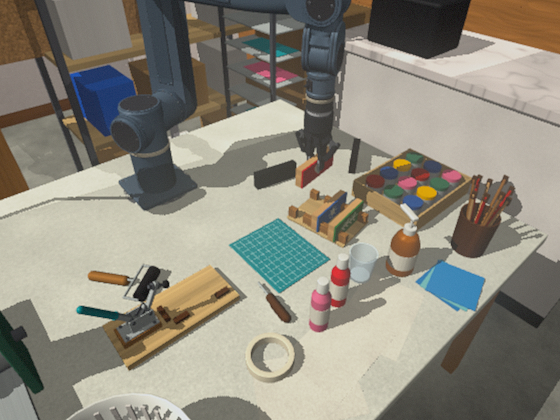

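Run:
```python
from h import *
np.set_printoptions(precision=3,suppress=True)
D=np.load("c.npz"); S=D["sc"]; P=D["top"]
for C,x0,x1,y0,y1 in ((S,0.44,.54,-.34,-.17),(P,0.44,.54,-.34,-.17)):
    m=(C[...,0]>x0)&(C[...,0]<x1)&(C[...,1]>y0)&(C[...,1]<y1)&(C[...,2]>.035)&(C[...,2]<.25)
    q=C[m]
    for a in np.arange(-.34,-.17,.01):
        t=q[(q[:,1]>=a)&(q[:,1]<a+.01)]
        if len(t): print(round(a,2),len(t),t.min(0),t.max(0))
    print()
```

```text
-0.34 133 [ 0.466 -0.34   0.035] [ 0.514 -0.33   0.123]
-0.33 145 [ 0.466 -0.33   0.035] [ 0.515 -0.32   0.109]
-0.32 149 [ 0.464 -0.32   0.035] [ 0.517 -0.31   0.095]
-0.31 129 [ 0.471 -0.31   0.035] [ 0.516 -0.3    0.082]
-0.3 123 [ 0.474 -0.3    0.035] [ 0.512 -0.29   0.076]
-0.29 137 [ 0.475 -0.29   0.035] [ 0.515 -0.28   0.082]
-0.28 130 [ 0.476 -0.28   0.036] [ 0.516 -0.27   0.087]
-0.27 121 [ 0.473 -0.27   0.036] [ 0.516 -0.26   0.093]
-0.26 70 [ 0.483 -0.26   0.035] [ 0.517 -0.251  0.136]
-0.25 66 [ 0.484 -0.25   0.096] [ 0.498 -0.24   0.135]
-0.24 38 [ 0.484 -0.24   0.117] [ 0.498 -0.231  0.134]
-0.23 23 [ 0.485 -0.23   0.106] [ 0.498 -0.22   0.125]
-0.22 36 [ 0.482 -0.22   0.106] [ 0.498 -0.21   0.12 ]
-0.21 2 [ 0.489 -0.21   0.116] [ 0.493 -0.209  0.117]

-0.34 58 [ 0.466 -0.34   0.036] [ 0.513 -0.33   0.125]
-0.33 46 [ 0.463 -0.33   0.036] [ 0.512 -0.321  0.108]
-0.32 49 [ 0.463 -0.32   0.035] [ 0.511 -0.31   0.1  ]
-0.31 59 [ 0.463 -0.31   0.035] [ 0.512 -0.3    0.081]
-0.3 50 [ 0.466 -0.3    0.035] [ 0.502 -0.29   0.079]
-0.29 41 [ 0.462 -0.29   0.036] [ 0.512 -0.28   0.082]
-0.28 47 [ 0.463 -0.28   0.036] [ 0.512 -0.27   0.09 ]
-0.27 48 [ 0.462 -0.27   0.035] [ 0.504 -0.26   0.094]
-0.26 22 [ 0.463 -0.26   0.036] [ 0.497 -0.25   0.137]
-0.25 17 [ 0.482 -0.249  0.11 ] [ 0.494 -0.24   0.138]
-0.24 21 [ 0.481 -0.239  0.117] [ 0.495 -0.231  0.135]
-0.23 12 [ 0.483 -0.23   0.107] [ 0.495 -0.22   0.126]
-0.22 21 [ 0.48  -0.22   0.035] [ 0.519 -0.211  0.121]
```

Run:
```python
from h import *
plan([.465,-.09,.15],Rt(89.7,47),10)
```

```text
row [-38.2  -3.6   3.6] [-4.64 -0.46  1.  ]
row [-38.2  -3.3   3.6] [-4.64 -0.46  1.  ]
row [-38.2  -2.9   3.7] [-4.64 -0.46  1.  ]
row [-38.2  -2.5   3.8] [-4.64 -0.46  1.  ]
row [-38.2  -2.2   3.9] [-4.64 -0.46  1.  ]
row [-38.2  -1.8   4. ] [-4.64 -0.46  1.  ]
row [-38.2  -1.5   4.2] [-4.64 -0.46  1.  ]
row [-38.2  -1.2   4.4] [-4.64 -0.46  1.  ]
row [-38.2  -0.9   4.6] [-4.64 -0.46  1.  ]
row [-38.2  -0.6   4.8] [-4.64 -0.46  1.  ]
```

Request:
send_rows(plan=[{"dx": -38, "dy": -3.6, "dz": 3.6, "ax": -4.64, "ay": -0.46, "az": 1}, {"dx": -38, "dy": -3.3, "dz": 3.6, "ax": -4.64, "ay": -0.46, "az": 1}, {"dx": -38, "dy": -3, "dz": 3.7, "ax": -4.64, "ay": -0.46, "az": 1}, {"dx": -38, "dy": -2.5, "dz": 3.8, "ax": -4.64, "ay": -0.46, "az": 1}, {"dx": -38, "dy": -2.2, "dz": 4, "ax": -4.64, "ay": -0.46, "az": 1}])

```text
clock: 5.25
tool_pos: [0.445, 0.0993, 0.1615]
tcp_rot: [0.145, 0.66, 0.724, 0.142]
ft_force: [0.8, -1.2, -0.5]
finger_gap: 0.272
```

Request:
send_rows(plan=[{"dx": -38, "dy": -1.8, "dz": 4, "ax": -4.64, "ay": -0.46, "az": 1}, {"dx": -38, "dy": -1.5, "dz": 4, "ax": -4.64, "ay": -0.46, "az": 1}, {"dx": -38, "dy": -1.2, "dz": 4.4, "ax": -4.64, "ay": -0.46, "az": 1}, {"dx": -38, "dy": -1, "dz": 4.6, "ax": -4.64, "ay": -0.46, "az": 1}, {"dx": -38, "dy": -0.6, "dz": 4.8, "ax": -4.64, "ay": -0.46, "az": 1}])

```text
clock: 5.75
tool_pos: [0.4616, -0.0906, 0.1432]
tcp_rot: [0.282, 0.651, 0.648, 0.278]
ft_force: [3.8, 3.2, 3.3]
finger_gap: 0.274
```

Request:
send_rows(plan=[{"dx": 0, "dy": 0, "dz": 0, "ax": 0, "ay": 0, "az": 0}, {"dx": 0, "dy": 0, "dz": 0, "ax": 0, "ay": 0, "az": 0}])

```text
clock: 5.95
tool_pos: [0.4606, -0.0909, 0.1421]
tcp_rot: [0.28, 0.653, 0.647, 0.276]
ft_force: [0.6, 0.2, -0.7]
finger_gap: 0.274
```

Run:
```python
from h import *
s=env.read_state(); print(s["tool_pos"],s["finger_gap"],s["joint_positions"])
c=env.camera("scene"); cv2.imwrite("pics/s5.png",cv2.resize(c["frame"][130:390,60:340],None,fx=2.3,fy=2.3))
c=env.camera("wrist"); cv2.imwrite("pics/w5.png",c["frame"])
plan([.470,-.10,.08],Rt(89.7,47),3)
```

```text
[ 0.46062047 -0.0909336   0.14213123] 0.27357772086538834 [-0.59778785 -0.98859665 -1.04796798  0.79407233  0.41099656  1.13873218]
row [ -3.6 -14.   16.9] [-0.16  0.04  0.07]
row [ -3.7 -14.   16.8] [-0.16  0.04  0.07]
row [ -3.7 -14.   16.8] [-0.16  0.04  0.07]
```

View pics/s5.png

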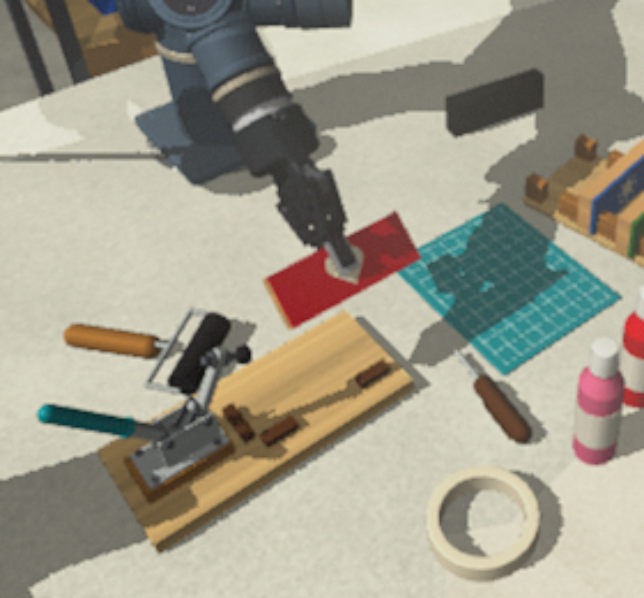

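View pics/w5.png

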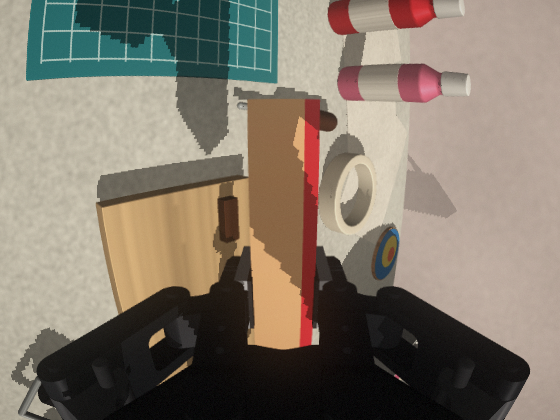

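Run:
```python
from h import *
plan([.475,-.10,.115],Rt(89.7,38),3)
```

```text
row [-3.7 -4.3 10.1] [2.84 0.05 0.06]
row [-3.7 -3.8 10.3] [2.84 0.05 0.06]
row [-3.7 -3.3 10.4] [2.84 0.05 0.06]
```

Request:
send_rows(plan=[{"dx": -4, "dy": -4, "dz": 10, "ax": 2.9, "ay": 0, "az": 0}, {"dx": -4, "dy": -4, "dz": 10, "ax": 2.9, "ay": 0, "az": 0}, {"dx": -4, "dy": -3, "dz": 10, "ax": 2.9, "ay": 0, "az": 0}, {"dx": 0, "dy": 0, "dz": 0, "ax": 0, "ay": 0, "az": 0}])

```text
clock: 6.45
tool_pos: [0.4764, -0.0995, 0.1167]
tcp_rot: [0.23, 0.668, 0.67, 0.228]
ft_force: [-0.1, 0.8, -0.3]
finger_gap: 0.272
```

Run:
```python
from h import *
s=env.read_state(); print(s["tool_pos"],s["finger_gap"],s["joint_positions"])
plan([.4834,-.115,.077],Rt(89.7,38),3)
```

```text
[ 0.47635356 -0.09952853  0.11670488] 0.2724808095628461 [-0.53640682 -0.72497302 -0.91273571  0.79359063  0.31543711  1.12933854]
row [-5.1 -6.3 11.9] [-0.07  0.    0.13]
row [-5.1 -6.3 11.9] [-0.07  0.    0.13]
row [-5.1 -6.3 11.9] [-0.07  0.    0.13]
```

Request:
send_rows(plan=[{"dx": -5, "dy": -6, "dz": 12, "ax": 0, "ay": 0, "az": 0}, {"dx": -5, "dy": -6, "dz": 12, "ax": 0, "ay": 0, "az": 0}, {"dx": -5, "dy": -6, "dz": 12, "ax": 0, "ay": 0, "az": 0}, {"dx": 0, "dy": 0, "dz": 0, "ax": 0, "ay": 0, "az": 0}])

```text
clock: 6.85
tool_pos: [0.4818, -0.1148, 0.0748]
tcp_rot: [0.23, 0.67, 0.669, 0.227]
ft_force: [-0.6, -0.1, -2.1]
finger_gap: 0.275
```

Run:
```python
from h import *
s=env.read_state(); print(s["tool_pos"],s["finger_gap"],s["joint_positions"])
M=q2R(s["tcp_rot"]); print("tilt",np.degrees(np.arccos(-M[2,2])),"E",s["tool_pos"]+M@[0,-.012,.044])
c=env.camera("wrist"); cv2.imwrite("pics/w6.png",c["frame"])
c=env.camera("scene"); cv2.imwrite("pics/s6.png",cv2.resize(c["frame"][200:390,60:280],None,fx=3,fy=3))
plan([.4834,-.145,.077],Rt(89.7,38),1)
```

```text
[ 0.48177442 -0.11482985  0.07479354] 0.27468508408321013 [-0.56813789 -0.64373264 -0.95481864  0.68066503  0.33177651  1.10433355]
tilt 37.689028677241815 E [ 0.49917828 -0.11499002  0.03263812]
row [-29.3   0.3   0.7] [-0.12  0.13  0.24]
```

View pics/s6.png

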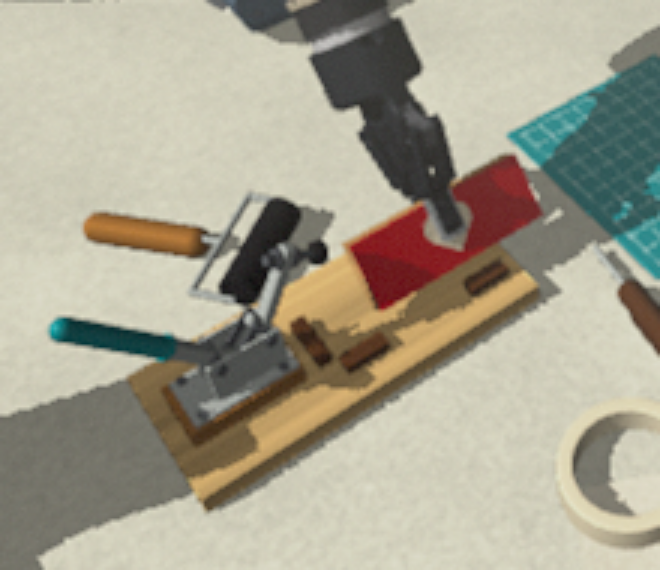

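View pics/w6.png

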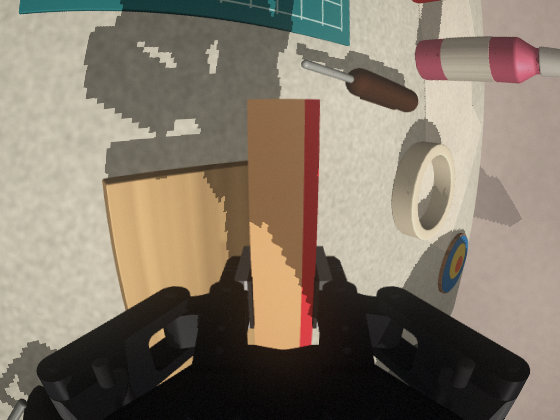

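Request:
send_rows(plan=[{"dx": -15, "dy": 0, "dz": 0, "ax": 0, "ay": 0, "az": 0}, {"dx": -15, "dy": 0, "dz": 0, "ax": 0, "ay": 0, "az": 0}, {"dx": 0, "dy": -3.6, "dz": 4.8, "ax": 0, "ay": 0, "az": 0}, {"dx": 0, "dy": -3.6, "dz": 4.8, "ax": 0, "ay": 0, "az": 0}, {"dx": 0, "dy": 0, "dz": 0, "ax": 0, "ay": 0, "az": 0}])

```text
clock: 7.45
tool_pos: [0.4817, -0.1457, 0.0632]
tcp_rot: [0.23, 0.671, 0.668, 0.227]
ft_force: [-0.6, -0.3, -2.6]
finger_gap: 0.276
```

Run:
```python
from h import *
s=env.read_state(); print(s["tool_pos"],s["finger_gap"],s["ft_force"])
M=q2R(s["tcp_rot"]); print("tilt",np.degrees(np.arccos(-M[2,2])),"E",s["tool_pos"]+M@[0,-.012,.044])
```

```text
[ 0.4816718  -0.14568423  0.0631882 ] 0.27579199089444034 [-0.60086747 -0.32264831 -2.58522931]
tilt 37.7155033388439 E [ 0.49909478 -0.14587841  0.02104082]
```

Lower another 3 mm until the edge touches the board.

Request:
send_rows(plan=[{"dx": 0, "dy": -0.9, "dz": 1.2, "ax": 0, "ay": 0, "az": 0}, {"dx": 0, "dy": -0.9, "dz": 1.2, "ax": 0, "ay": 0, "az": 0}, {"dx": 0, "dy": 0, "dz": 0, "ax": 0, "ay": 0, "az": 0}])

```text
clock: 7.75
tool_pos: [0.4825, -0.1467, 0.0615]
tcp_rot: [0.231, 0.67, 0.668, 0.227]
ft_force: [-0.7, 0.3, -1.3]
finger_gap: 0.274
```

Request:
send_rows(plan=[{"dx": 0, "dy": 0, "dz": 0, "ax": 0, "ay": 0, "az": 0}, {"dx": 0, "dy": 0, "dz": 0, "ax": 0, "ay": 0, "az": 0}], claw=0.62, grip_force=20)

```text
clock: 7.95
tool_pos: [0.483, -0.1473, 0.0625]
tcp_rot: [0.232, 0.67, 0.667, 0.227]
ft_force: [0.3, 0.3, -0.2]
finger_gap: 0.381
```

Run:
```python
from h import *
s=env.read_state(); print(s["tool_pos"],s["finger_gap"],s["ft_force"])
c=env.camera("scene"); cv2.imwrite("pics/s7.png",cv2.resize(c["frame"][200:390,60:280],None,fx=3,fy=3))
```

```text
[ 0.48300671 -0.14732533  0.06249194] 0.3807557039224067 [ 0.29837896  0.26813697 -0.2337771 ]
```

View pics/s7.png

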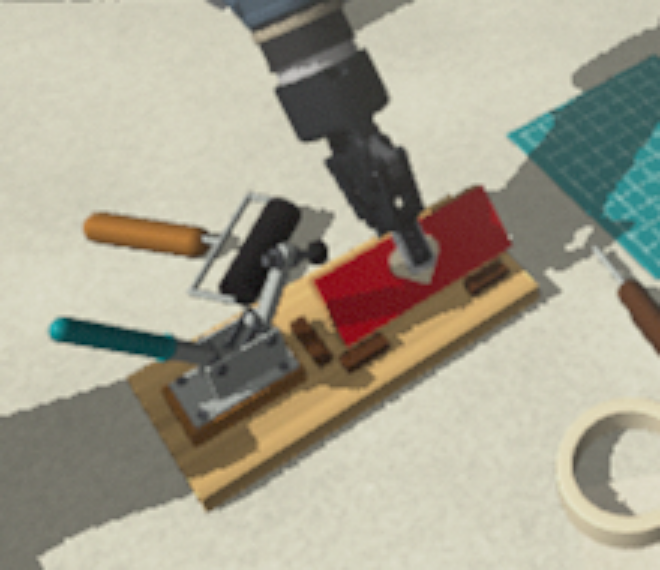

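Request:
send_rows(plan=[{"dx": 0, "dy": 0, "dz": -8, "ax": 0, "ay": 0, "az": 0}, {"dx": 0, "dy": 0, "dz": -10, "ax": 0, "ay": 0, "az": 0}, {"dx": 0, "dy": 0, "dz": -12, "ax": 0, "ay": 0, "az": 0}, {"dx": 0, "dy": 0, "dz": -12, "ax": 0, "ay": 0, "az": 0}, {"dx": 0, "dy": 0, "dz": -12, "ax": 0, "ay": 0, "az": 0}])

```text
clock: 8.5
tool_pos: [0.4492, -0.147, 0.1058]
tcp_rot: [0.232, 0.67, 0.667, 0.227]
ft_force: [0.8, -0.2, -0.1]
finger_gap: 0.384
```

Run:
```python
from h import *
s=env.read_state(); print(s["tool_pos"],s["finger_gap"],s["joint_positions"])
c=env.camera("scene"); cv2.imwrite("pics/s8.png",cv2.resize(c["frame"][200:390,60:280],None,fx=3,fy=3))
```

```text
[ 0.4492189  -0.14696543  0.10575987] 0.38368838049652304 [-0.71408522 -0.72863821 -0.93066876  0.83218052  0.40751985  0.97444946]
```

View pics/s8.png

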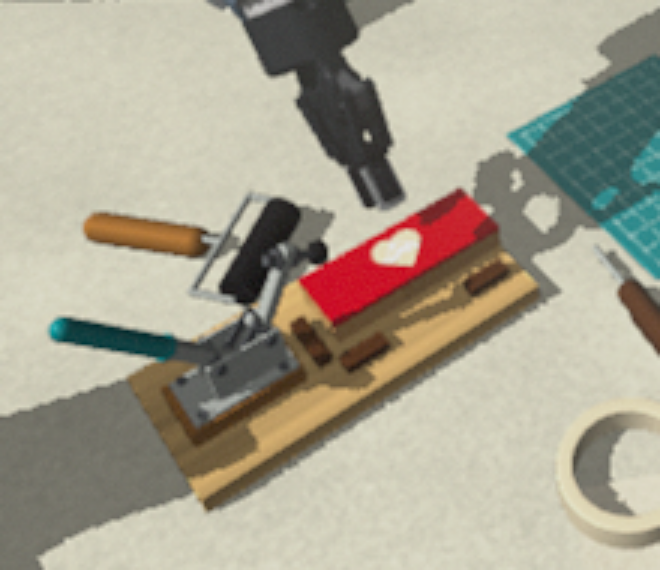

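Run:
```python
from h import *
plan([.42,-.08,.20],Rt(89.7,0),6)
```

```text
row [ 11.1   5.6 -15.2] [6.34 0.07 0.01]
row [ 11.2   3.9 -15.8] [6.34 0.07 0.01]
row [ 11.2   2.1 -16.1] [6.34 0.07 0.01]
row [ 11.2   0.3 -16.2] [6.34 0.07 0.01]
row [ 11.2  -1.5 -16.1] [6.34 0.07 0.01]
row [ 11.2  -3.3 -15.8] [6.34 0.07 0.01]
```

Request:
send_rows(plan=[{"dx": 11, "dy": 5, "dz": -15, "ax": 6.3, "ay": 0, "az": 0}, {"dx": 11, "dy": 4, "dz": -16, "ax": 6.3, "ay": 0, "az": 0}, {"dx": 11, "dy": 2, "dz": -16, "ax": 6.3, "ay": 0, "az": 0}, {"dx": 11, "dy": 0, "dz": -16, "ax": 6.3, "ay": 0, "az": 0}, {"dx": 11, "dy": -1, "dz": -16, "ax": 6.3, "ay": 0, "az": 0}], claw=0.02)

```text
clock: 9.05
tool_pos: [0.4254, -0.0911, 0.1827]
tcp_rot: [0.041, 0.708, 0.704, 0.036]
ft_force: [0.8, -0.2, 0.7]
finger_gap: 0.978
```

Request:
send_rows(plan=[{"dx": 11, "dy": -3, "dz": -15, "ax": 6.3, "ay": 0, "az": 0}, {"dx": 0, "dy": 0, "dz": 0, "ax": 0, "ay": 0, "az": 0}])

```text
clock: 9.25
tool_pos: [0.4234, -0.0799, 0.1966]
tcp_rot: [0.002, 0.708, 0.706, -0.001]
ft_force: [0.1, -0.6, 0.5]
finger_gap: 0.979
```

Run:
```python
from h import *
s=env.read_state(); print(s["tool_pos"],s["tcp_rot"],s["finger_gap"])
c=env.camera("wrist"); cv2.imwrite("pics/w9.png",c["frame"]); np.savez("w9.npz",f=c["frame"],p=s["tool_pos"],q=s["tcp_rot"])
c=env.camera("top"); f=c["frame"]; cv2.imwrite("pics/t9.png",cv2.resize(f[150:290,310:470],None,fx=4,fy=4,interpolation=cv2.INTER_NEAREST)); np.savez("t9.npz",f=f,P=cloud(c))
hsv=cv2.cvtColor(f,cv2.COLOR_BGR2HSV)
red=(((hsv[...,0]<7)|(hsv[...,0]>172))&(hsv[...,1]>130)).astype(np.uint8); red[:, :325]=0; red[:190]=0
n,l,st,ce=cv2.connectedComponentsWithStats(red)
for i in range(1,n):
  if st[i,4]>80:
    v,u=np.nonzero(l==i); X=np.array([ray(c,a,b,.042)[:2]*1000 for a,b in zip(u,v)],np.float32); print(st[i],cv2.minAreaRect(X))
```

```text
[ 0.42339455 -0.07986451  0.1966181 ] [ 0.00233301  0.70824076  0.7059666  -0.00086581] 0.9787025835836305
[338 210   7  19  92] ((471.64581298828125, -80.28744506835938), (18.110572814941406, 55.25749588012695), 88.45692443847656)
```

View pics/w9.png

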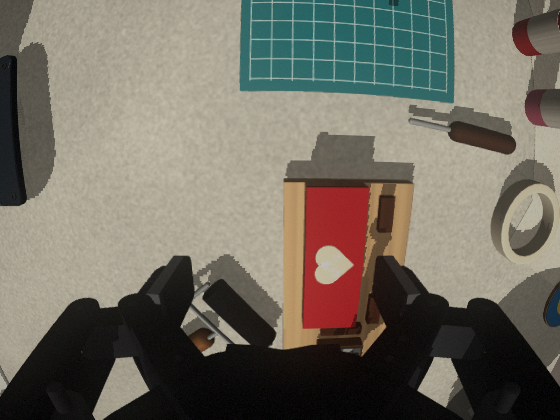

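View pics/t9.png

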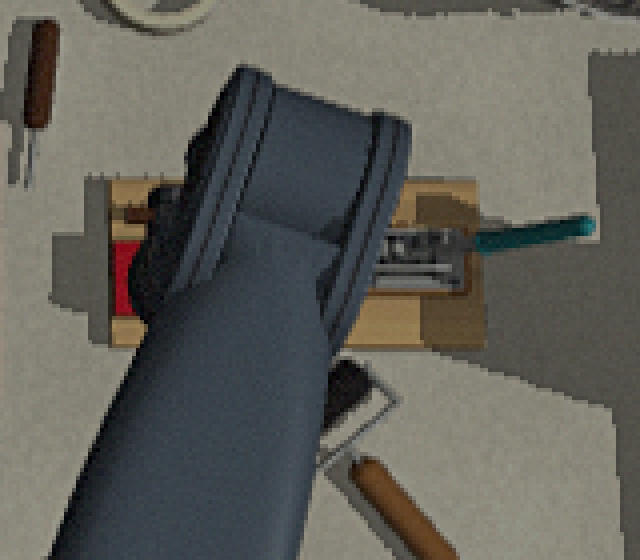

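Run:
```python
from h import *
np.set_printoptions(precision=4,suppress=True)
D=np.load("w9.npz"); f=D["f"]; p,q=D["p"],D["q"]; hsv=cv2.cvtColor(f,cv2.COLOR_BGR2HSV)
red=(((hsv[...,0]<7)|(hsv[...,0]>172))&(hsv[...,1]>130)).astype(np.uint8); red[:,:290]=0; red[:,400:]=0; red[:170]=0; red=cv2.morphologyEx(red,cv2.MORPH_CLOSE,np.ones((3,3)))
n,l,st,ce=cv2.connectedComponentsWithStats(red); i=1+np.argmax(st[1:,4]); print(st[i])
v,u=np.nonzero(l==i); X=np.array([wray(p,q,a,b,.042)[:2]*1000 for a,b in zip(u,v)],np.float32); print(cv2.minAreaRect(X))
for a,b in [(330,176),(395,215)]: pass
# fence check & board edge from this view
for a,b in [(379.5,210),(379.5,225)]: print(wray(p,q,a,b,.018))
print(wray(p,q,340,181.5,.018))
```

```text
[ 303  186   66  148 7385]
((472.63250732421875, -150.21835327148438), (61.29192352294922, 160.1647491455078), 1.5954405069351196)
[ 0.5192 -0.1002  0.018 ]
[ 0.5206 -0.116   0.018 ]
[ 0.4777 -0.0717  0.018 ]
```

Run:
```python
from h import *
np.set_printoptions(precision=4,suppress=True)
D=np.load("w9.npz"); f=D["f"]; p,q=D["p"],D["q"]; hsv=cv2.cvtColor(f,cv2.COLOR_BGR2HSV)
red=(((hsv[...,0]<5)|(hsv[...,0]>174))&(hsv[...,1]>170)&(hsv[...,2]>90))
for v in range(192,330,14):
    us=np.nonzero(red[v,295:400])[0]+295; print(v,us[0],us[-1],wray(p,q,us[0]-.5,v,.042)[:2],wray(p,q,us[-1]+.5,v,.042)[:2])
for u in (312,330,350,364):
    vs=np.nonzero(red[170:340,u])[0]+170; print(u,vs[0],vs[-1],wray(p,q,u,vs[0]-.5,.042)[:2],wray(p,q,u,vs[-1]+.5,.042)[:2])
```

```text
192 306 368 [ 0.443  -0.0763] [ 0.4998 -0.0761]
206 306 367 [ 0.4432 -0.089 ] [ 0.4997 -0.0892]
220 306 366 [ 0.4435 -0.102 ] [ 0.4998 -0.1025]
234 306 365 [ 0.4437 -0.1155] [ 0.4999 -0.1162]
248 305 363 [ 0.4431 -0.1293] [ 0.4991 -0.1303]
262 305 362 [ 0.4434 -0.1437] [ 0.4995 -0.145 ]
276 305 361 [ 0.4438 -0.1587] [ 0.4999 -0.1603]
290 304 359 [ 0.4432 -0.1744] [ 0.4995 -0.1763]
304 304 357 [ 0.4436 -0.191 ] [ 0.4991 -0.1931]
318 303 353 [ 0.4431 -0.2085] [ 0.4967 -0.2108]
312 187 327 [ 0.4486 -0.0713] [ 0.4534 -0.2213]
330 187 327 [ 0.4645 -0.0713] [ 0.4725 -0.222 ]
350 187 326 [ 0.4825 -0.0712] [ 0.4941 -0.2219]
364 187 247 [ 0.4953 -0.0711] [ 0.4996 -0.1298]
```

Run:
```python
from h import *
plan([.4714,-.138,.10],Rt(90),3)
```

```text
row [-19.   16.8  31.8] [ 0.04  0.09 -0.1 ]
row [-19.1  16.8  31.7] [ 0.04  0.09 -0.1 ]
row [-19.2  16.8  31.7] [ 0.04  0.09 -0.1 ]
```

Request:
send_rows(plan=[{"dx": -19, "dy": 16.5, "dz": 32, "ax": 0, "ay": 0, "az": 0}, {"dx": -19, "dy": 16.5, "dz": 32, "ax": 0, "ay": 0, "az": 0}, {"dx": -19, "dy": 16.5, "dz": 30, "ax": 0, "ay": 0, "az": 0}, {"dx": 0, "dy": 0, "dz": 0, "ax": 0, "ay": 0, "az": 0}])

```text
clock: 9.75
tool_pos: [0.4662, -0.1388, 0.0959]
tcp_rot: [-0.001, 0.71, 0.704, -0.003]
ft_force: [-1.2, 0.8, -0.0]
finger_gap: 0.982
```

Run:
```python
from h import *
s=env.read_state();print(s["tool_pos"],s["finger_gap"])
c=env.camera("wrist"); cv2.imwrite("pics/w10.png",c["frame"])
plan([.4714,-.138,.047],Rt(90),3)
```

```text
[ 0.46621239 -0.1387754   0.09588821] 0.9815682476300872
row [ 0.1  1.7 17.1] [-0.08  0.04 -0.17]
row [ 0.1  1.7 17.1] [-0.08  0.04 -0.17]
row [ 0.1  1.7 17.1] [-0.08  0.04 -0.17]
```

View pics/w10.png

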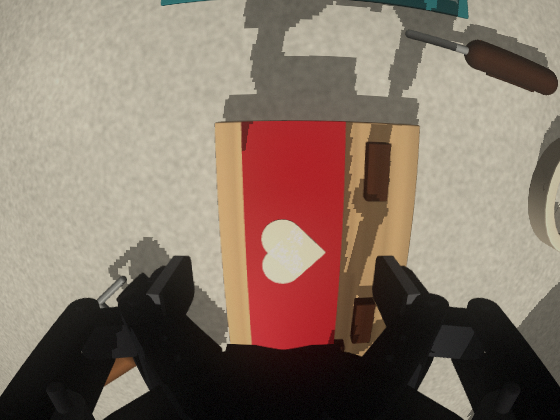

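Request:
send_rows(plan=[{"dx": 0, "dy": 4, "dz": 15, "ax": 0, "ay": 0, "az": 0}, {"dx": 0, "dy": 1, "dz": 15, "ax": 0, "ay": 0, "az": 0}, {"dx": 0, "dy": 0, "dz": 8, "ax": 0, "ay": 0, "az": 0}, {"dx": 0, "dy": 0, "dz": 7, "ax": 0, "ay": 0, "az": 0}, {"dx": 0, "dy": 0, "dz": 0, "ax": 0, "ay": 0, "az": 0}])

```text
clock: 10.3
tool_pos: [0.4737, -0.1378, 0.0563]
tcp_rot: [0.002, 0.709, 0.705, -0.001]
ft_force: [-0.7, 0.3, -0.7]
finger_gap: 0.981
```

Request:
send_rows(plan=[{"dx": 0, "dy": 0, "dz": 4, "ax": 0, "ay": 0, "az": 0}, {"dx": 0, "dy": 0, "dz": 4, "ax": 0, "ay": 0, "az": 0}, {"dx": 0, "dy": 0, "dz": 0, "ax": 0, "ay": 0, "az": 0}])

```text
clock: 10.6
tool_pos: [0.4744, -0.1381, 0.0482]
tcp_rot: [0.002, 0.709, 0.705, -0.001]
ft_force: [-1.3, 0.2, 0.2]
finger_gap: 0.976
```

Request:
send_rows(plan=[{"dx": 0, "dy": 0, "dz": 0, "ax": 0, "ay": 0, "az": 0}, {"dx": 0, "dy": 0, "dz": 0, "ax": 0, "ay": 0, "az": 0}, {"dx": 0, "dy": 0, "dz": 0, "ax": 0, "ay": 0, "az": 0}], claw=0.6, grip_force=25)

```text
clock: 10.9
tool_pos: [0.4748, -0.1383, 0.0489]
tcp_rot: [0.002, 0.709, 0.705, -0.001]
ft_force: [-1.6, -0.2, 2.4]
finger_gap: 0.648
```

Run:
```python
from h import *
s=env.read_state();print(s["tool_pos"],s["finger_gap"],s["ft_force"])
c=env.camera("wrist"); cv2.imwrite("pics/w11.png",c["frame"])
```

```text
[ 0.4748344  -0.13826911  0.04887008] 0.6479983458227834 [-1.64469405 -0.1786978   2.3711565 ]
```

View pics/w11.png

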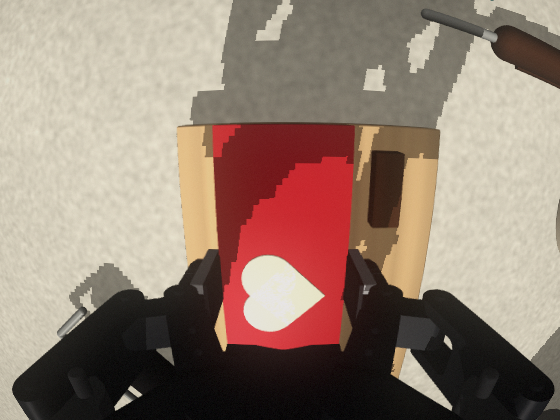

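Request:
send_rows(plan=[{"dx": -4, "dy": 4, "dz": 0, "ax": 0, "ay": 0, "az": 0}, {"dx": -3, "dy": 4, "dz": 0, "ax": 0, "ay": 0, "az": 0}, {"dx": -2, "dy": 4, "dz": 0, "ax": 0, "ay": 0, "az": 0}, {"dx": 0, "dy": 0, "dz": 0, "ax": 0, "ay": 0, "az": 0}])

```text
clock: 11.35
tool_pos: [0.4872, -0.1477, 0.0489]
tcp_rot: [0.002, 0.709, 0.705, -0.001]
ft_force: [-1.2, 2.0, 5.2]
finger_gap: 0.649
```

Request:
send_rows(plan=[{"dx": -1, "dy": 1, "dz": 0, "ax": 0, "ay": 0, "az": 0}, {"dx": 0, "dy": 0, "dz": 0, "ax": 0, "ay": 0, "az": 0}])

```text
clock: 11.55
tool_pos: [0.4873, -0.1479, 0.0489]
tcp_rot: [0.001, 0.709, 0.705, -0.001]
ft_force: [-3.6, 2.4, 5.7]
finger_gap: 0.648
```

Request:
send_rows(plan=[{"dx": -1, "dy": 1, "dz": 0, "ax": 0, "ay": 0, "az": 0}, {"dx": 0, "dy": 0, "dz": 0, "ax": 0, "ay": 0, "az": 0}])

```text
clock: 11.75
tool_pos: [0.488, -0.1484, 0.0488]
tcp_rot: [0.001, 0.709, 0.705, -0.001]
ft_force: [-4.9, 4.2, 6.4]
finger_gap: 0.649
```

Request:
send_rows(plan=[{"dx": -1.5, "dy": 1.5, "dz": 0, "ax": 0, "ay": 0, "az": 0}, {"dx": 0, "dy": 0, "dz": 0, "ax": 0, "ay": 0, "az": 0}])

```text
clock: 11.95
tool_pos: [0.4881, -0.1485, 0.0489]
tcp_rot: [-0.001, 0.709, 0.705, -0.001]
ft_force: [-7.6, 7.0, 10.1]
finger_gap: 0.645
```

Request:
send_rows(plan=[{"dx": -1.5, "dy": 1.5, "dz": 0, "ax": 0, "ay": 0, "az": 0}, {"dx": 0, "dy": 0, "dz": 0, "ax": 0, "ay": 0, "az": 0}])

```text
clock: 12.15
tool_pos: [0.4882, -0.1486, 0.0489]
tcp_rot: [-0.004, 0.709, 0.705, -0.001]
ft_force: [-10.4, 10.9, 14.9]
finger_gap: 0.647
```

Run:
```python
from h import *
s=env.read_state();print(s["tool_pos"],s["finger_gap"],s["ft_force"])
c=env.camera("wrist"); cv2.imwrite("pics/w12.png",c["frame"])
c=env.camera("scene"); cv2.imwrite("pics/s12.png",cv2.resize(c["frame"][220:390,90:270],None,fx=3.5,fy=3.5))
```

```text
[ 0.48824309 -0.14856004  0.04892105] 0.6474714705972792 [-10.39679342  10.86709956  14.85190245]
```

View pics/w12.png

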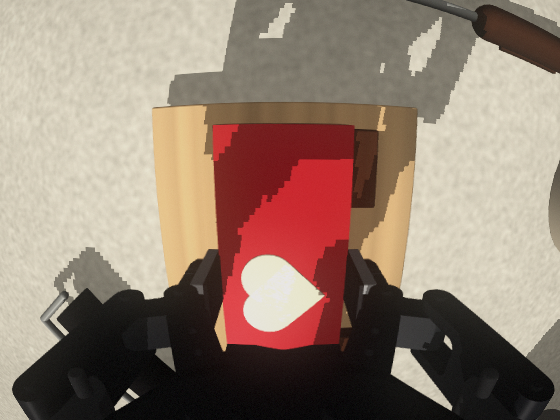

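View pics/s12.png

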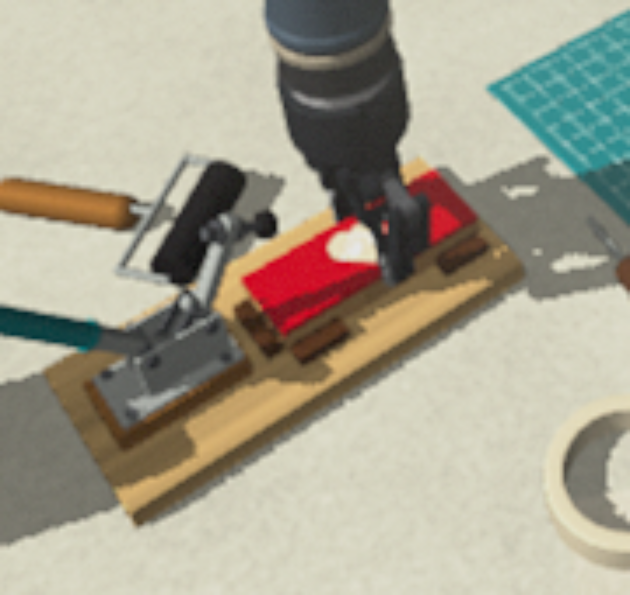

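Request:
send_rows(plan=[{"dx": 2.5, "dy": -2.5, "dz": -1, "ax": 0, "ay": 0, "az": 0}, {"dx": 0, "dy": 0, "dz": 0, "ax": 0, "ay": 0, "az": 0}])

```text
clock: 12.45
tool_pos: [0.4881, -0.1484, 0.0489]
tcp_rot: [0.0, 0.709, 0.705, -0.001]
ft_force: [-2.6, 4.4, 2.8]
finger_gap: 0.652
```

Request:
send_rows(plan=[{"dx": 0, "dy": 0, "dz": 0, "ax": 0, "ay": 0, "az": 0}, {"dx": 0, "dy": 0, "dz": 0, "ax": 0, "ay": 0, "az": 0}, {"dx": 0, "dy": 0, "dz": 0, "ax": 0, "ay": 0, "az": 0}], claw=0.15)

```text
clock: 12.75
tool_pos: [0.4896, -0.1505, 0.0496]
tcp_rot: [0.003, 0.709, 0.705, -0.001]
ft_force: [-0.1, -0.4, -0.1]
finger_gap: 0.848
```

Request:
send_rows(plan=[{"dx": 0, "dy": 0, "dz": -15, "ax": 0, "ay": 0, "az": 0}, {"dx": 0, "dy": 0, "dz": -30, "ax": 0, "ay": 0, "az": 0}, {"dx": 10, "dy": 0, "dz": -40, "ax": 0, "ay": 0, "az": 0}, {"dx": 30, "dy": -20, "dz": -40, "ax": 0, "ay": 0, "az": 0}, {"dx": 30, "dy": -20, "dz": -20, "ax": 0, "ay": 0, "az": 0}])

```text
clock: 13.25
tool_pos: [0.4525, -0.0818, 0.1953]
tcp_rot: [0.005, 0.71, 0.704, 0.0]
ft_force: [-0.0, -0.1, 0.0]
finger_gap: 0.844
```

Request:
send_rows(plan=[{"dx": 0, "dy": 0, "dz": 0, "ax": 0, "ay": 0, "az": 0}])

```text
clock: 13.35
tool_pos: [0.4517, -0.0796, 0.1962]
tcp_rot: [0.005, 0.708, 0.706, 0.001]
ft_force: [0.0, 0.4, 0.7]
finger_gap: 0.851
```

Run:
```python
from h import *
np.set_printoptions(precision=4,suppress=True)
s=env.read_state();print(s["clock"],s["tool_pos"],s["tcp_rot"],s["ft_force"])
c=env.camera("wrist"); f=c["frame"]; p,q=s["tool_pos"],s["tcp_rot"]; cv2.imwrite("pics/w13.png",f)
hsv=cv2.cvtColor(f,cv2.COLOR_BGR2HSV)
red=(((hsv[...,0]<5)|(hsv[...,0]>174))&(hsv[...,1]>170)&(hsv[...,2]>90)); red[:150]=0; red[:,:270]=0; red[:,420:]=0
vv=np.nonzero(red.sum(1)>20)[0]
for v in range(vv[0]+4,vv[-1],14):
    us=np.nonzero(red[v])[0]; print(v,us[0],us[-1],wray(p,q,us[0]-.5,v,.042)[:2],wray(p,q,us[-1]+.5,v,.042)[:2])
uu=np.nonzero(red.sum(0)>30)[0]
for u in range(uu[0]+6,uu[-1],12):
    vs=np.nonzero(red[:,u])[0]; print(u,vs[0],vs[-1],wray(p,q,u,vs[0]-.5,.042)[:2],wray(p,q,u,vs[-1]+.5,.042)[:2])
c=env.camera("scene"); cv2.imwrite("pics/s13.png",cv2.resize(c["frame"][220:390,90:270],None,fx=3.5,fy=3.5))
```

```text
13.35 [ 0.4517 -0.0796  0.1962] [0.005  0.7083 0.7059 0.0007] [0.0099 0.3743 0.7047]
203 292 354 [ 0.4601 -0.0861] [ 0.5166 -0.0863]
217 292 353 [ 0.4601 -0.0991] [ 0.5165 -0.0995]
231 292 352 [ 0.4602 -0.1124] [ 0.5164 -0.113 ]
245 292 351 [ 0.4603 -0.1261] [ 0.5165 -0.127 ]
259 291 349 [ 0.4595 -0.1403] [ 0.5156 -0.1415]
273 291 348 [ 0.4596 -0.1552] [ 0.5158 -0.1566]
287 291 343 [ 0.4597 -0.1707] [ 0.512  -0.1722]
301 291 345 [ 0.4598 -0.1871] [ 0.5154 -0.1889]
315 290 344 [ 0.4589 -0.2043] [ 0.5159 -0.2064]
329 290 342 [ 0.4591 -0.2227] [ 0.5154 -0.225 ]
297 199 335 [ 0.4649 -0.082 ] [ 0.4671 -0.2318]
309 199 335 [ 0.4754 -0.0821] [ 0.4799 -0.2321]
321 199 334 [ 0.4861 -0.0821] [ 0.4927 -0.2313]
333 199 315 [ 0.4968 -0.0821] [ 0.5038 -0.2064]
345 199 310 [ 0.5077 -0.0822] [ 0.5159 -0.2007]
```

View pics/w13.png

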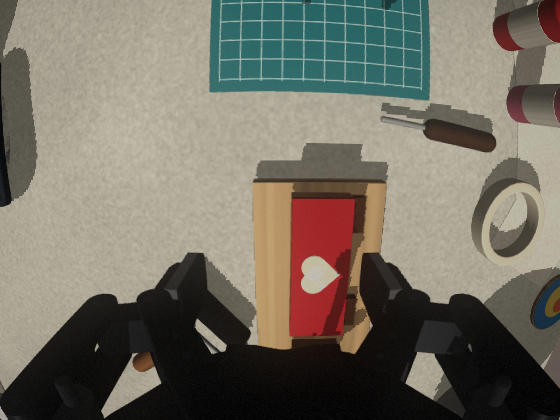

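View pics/s13.png

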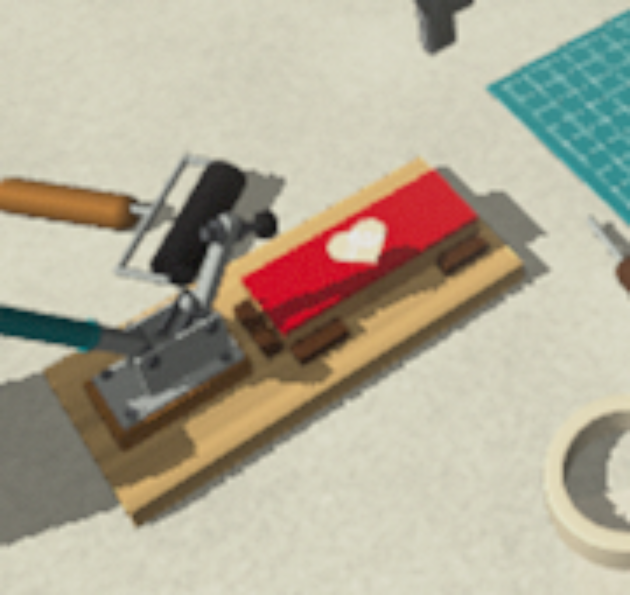

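Run:
```python
from h import *
plan([.487,-.352,.235],Rt(90),7)
```

```text
row [-38.7   5.3  -5.8] [ 0.03  0.05 -0.04]
row [-38.7   5.2  -5.9] [ 0.03  0.05 -0.04]
row [-38.7   5.2  -5.9] [ 0.03  0.05 -0.04]
row [-38.7   5.2  -5.9] [ 0.03  0.05 -0.04]
row [-38.7   5.1  -6. ] [ 0.03  0.05 -0.04]
row [-38.7   5.1  -6. ] [ 0.03  0.05 -0.04]
row [-38.7   5.1  -6.1] [ 0.03  0.05 -0.04]
```

Request:
send_rows(plan=[{"dx": -38, "dy": 0, "dz": -20, "ax": 0, "ay": 0, "az": 0}, {"dx": -39, "dy": 0, "dz": -15, "ax": 0, "ay": 0, "az": 0}, {"dx": -39, "dy": 9, "dz": -5, "ax": 0, "ay": 0, "az": 0}, {"dx": -39, "dy": 9, "dz": 0, "ax": 0, "ay": 0, "az": 0}, {"dx": -39, "dy": 9, "dz": 0, "ax": 0, "ay": 0, "az": 0}], claw=1)

```text
clock: 13.95
tool_pos: [0.4766, -0.2779, 0.2305]
tcp_rot: [0.001, 0.71, 0.704, -0.002]
ft_force: [0.2, -0.0, -0.1]
finger_gap: 0.006
```

Request:
send_rows(plan=[{"dx": -39, "dy": 4, "dz": 0, "ax": 0, "ay": 0, "az": 0}, {"dx": -39, "dy": 4, "dz": 0, "ax": 0, "ay": 0, "az": 0}, {"dx": 0, "dy": 0, "dz": 0, "ax": 0, "ay": 0, "az": 0}])

```text
clock: 14.25
tool_pos: [0.4831, -0.3588, 0.2282]
tcp_rot: [0.0, 0.711, 0.703, -0.003]
ft_force: [0.4, 0.3, -0.2]
finger_gap: 0.001
```

Run:
```python
from h import *
s=env.read_state();print(s["tool_pos"],s["finger_gap"])
c=env.camera("scene"); cv2.imwrite("pics/s14.png",cv2.resize(c["frame"][180:390,50:250],None,fx=2.85,fy=2.85))
plan([.487,-.352,.19],Rt(90),2)
```

```text
[ 0.48309686 -0.35881005  0.22818832] 0.0008026740202413684
row [ 2.2  2.  19.4] [-0.09  0.06 -0.3 ]
row [ 2.1  2.  19.4] [-0.09  0.06 -0.3 ]
```

View pics/s14.png

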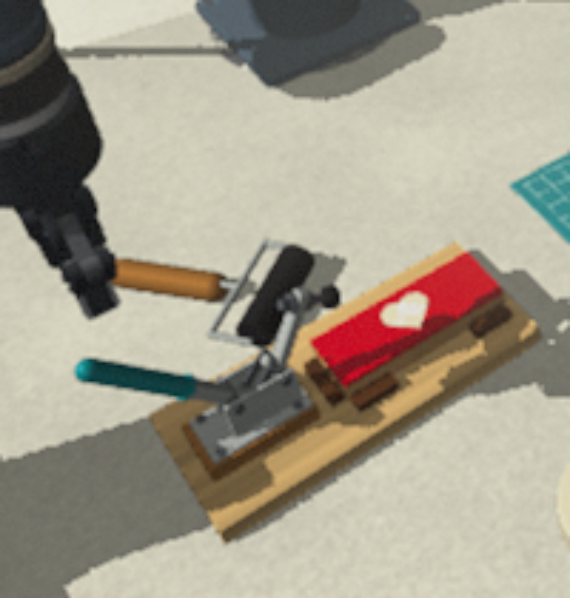

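Request:
send_rows(plan=[{"dx": 3, "dy": 2, "dz": 12, "ax": 0, "ay": 0, "az": 0}, {"dx": 3, "dy": 2, "dz": 12, "ax": 0, "ay": 0, "az": 0}, {"dx": 0, "dy": 0, "dz": 12, "ax": 0, "ay": 0, "az": 0}, {"dx": -3, "dy": 0, "dz": 12, "ax": 0, "ay": 0, "az": 0}, {"dx": 0, "dy": 0, "dz": 0, "ax": 0, "ay": 0, "az": 0}])

```text
clock: 14.8
tool_pos: [0.4871, -0.3489, 0.1815]
tcp_rot: [-0.001, 0.709, 0.705, -0.002]
ft_force: [0.4, 1.1, -0.5]
finger_gap: 0.005
```

Run:
```python
from h import *
s=env.read_state();print(s["tool_pos"],s["ft_force"])
c=env.camera("scene"); cv2.imwrite("pics/s15.png",cv2.resize(c["frame"][180:390,50:250],None,fx=2.85,fy=2.85))
```

```text
[ 0.48707502 -0.34887614  0.18149858] [ 0.4337804   1.06471464 -0.48995113]
```

View pics/s15.png

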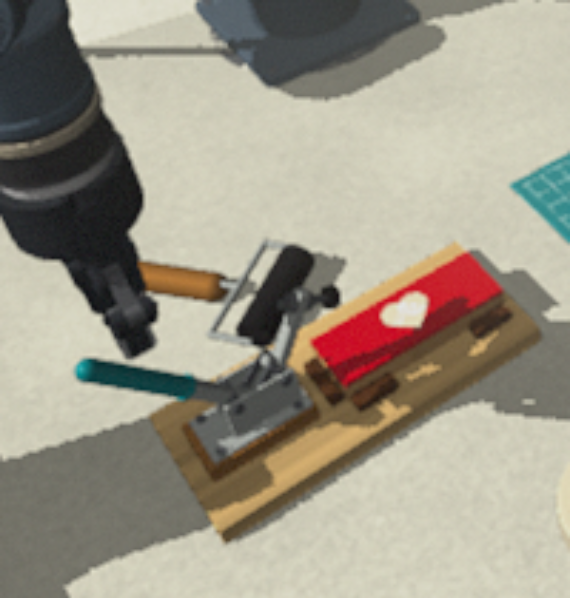

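Request:
send_rows(plan=[{"dx": -3, "dy": 0, "dz": 11, "ax": 0, "ay": 0, "az": 0}, {"dx": -5, "dy": 0, "dz": 11, "ax": 0, "ay": 0, "az": 0}, {"dx": -5, "dy": 0, "dz": 11, "ax": 0, "ay": 0, "az": 0}, {"dx": -5, "dy": 0, "dz": 11, "ax": 0, "ay": 0, "az": 0}])

```text
clock: 15.25
tool_pos: [0.4881, -0.3693, 0.14]
tcp_rot: [0.002, 0.709, 0.705, -0.001]
ft_force: [-0.2, -1.2, 1.0]
finger_gap: 0.002
```

Request:
send_rows(plan=[{"dx": -5, "dy": 0, "dz": 11, "ax": 0, "ay": 0, "az": 0}, {"dx": -5, "dy": 0, "dz": 11, "ax": 0, "ay": 0, "az": 0}, {"dx": -4, "dy": 0, "dz": 8, "ax": 0, "ay": 0, "az": 0}, {"dx": 0, "dy": 0, "dz": 0, "ax": 0, "ay": 0, "az": 0}])

```text
clock: 15.65
tool_pos: [0.4872, -0.3824, 0.1085]
tcp_rot: [0.0, 0.709, 0.705, -0.001]
ft_force: [-0.3, -0.1, -0.1]
finger_gap: 0.006
```

Run:
```python
from h import *
s=env.read_state();print(s["tool_pos"],s["ft_force"])
c=env.camera("scene"); cv2.imwrite("pics/s16.png",cv2.resize(c["frame"][180:390,50:250],None,fx=2.85,fy=2.85))
```

```text
[ 0.48721112 -0.38242128  0.10854008] [-0.34086641 -0.0881025  -0.09723666]
```

View pics/s16.png

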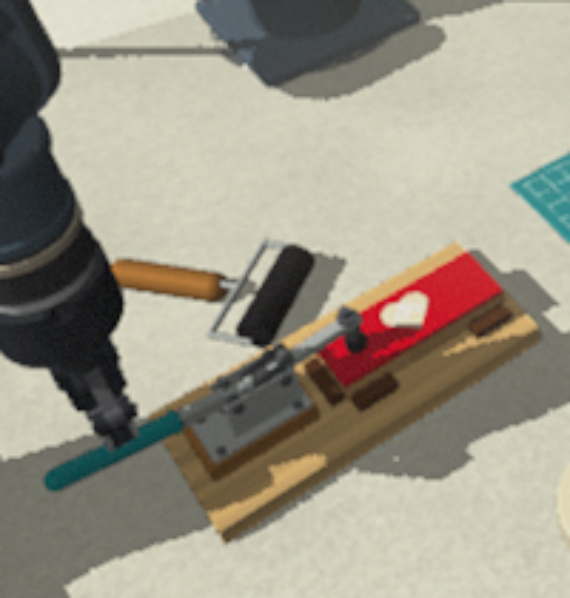

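Request:
send_rows(plan=[{"dx": 0, "dy": 0, "dz": 5, "ax": 0, "ay": 0, "az": 0}, {"dx": 0, "dy": 0, "dz": 5, "ax": 0, "ay": 0, "az": 0}, {"dx": 0, "dy": 0, "dz": 4, "ax": 0, "ay": 0, "az": 0}, {"dx": 0, "dy": 0, "dz": 0, "ax": 0, "ay": 0, "az": 0}])

```text
clock: 16.1
tool_pos: [0.488, -0.3825, 0.0963]
tcp_rot: [0.002, 0.709, 0.705, -0.001]
ft_force: [-0.3, -0.2, 0.7]
finger_gap: -0.001
```

Request:
send_rows(plan=[{"dx": 0, "dy": 0, "dz": 2, "ax": 0, "ay": 0, "az": 0}, {"dx": 0, "dy": 0, "dz": 0, "ax": 0, "ay": 0, "az": 0}])

```text
clock: 16.3
tool_pos: [0.4879, -0.3824, 0.0943]
tcp_rot: [0.001, 0.709, 0.705, -0.001]
ft_force: [0.7, -0.4, 0.5]
finger_gap: -0.002
```

Request:
send_rows(plan=[{"dx": 0, "dy": 0, "dz": 2, "ax": 0, "ay": 0, "az": 0}, {"dx": 0, "dy": 0, "dz": 0, "ax": 0, "ay": 0, "az": 0}])

```text
clock: 16.5
tool_pos: [0.488, -0.3825, 0.0937]
tcp_rot: [0.002, 0.709, 0.705, -0.001]
ft_force: [-1.9, 0.9, 4.5]
finger_gap: 0.0
```

Request:
send_rows(plan=[{"dx": 0, "dy": 0, "dz": 2, "ax": 0, "ay": 0, "az": 0}, {"dx": 0, "dy": 0, "dz": 0, "ax": 0, "ay": 0, "az": 0}])

```text
clock: 16.7
tool_pos: [0.4881, -0.3825, 0.0934]
tcp_rot: [0.002, 0.709, 0.705, -0.001]
ft_force: [-2.9, 2.5, 10.3]
finger_gap: 0.002
```

Request:
send_rows(plan=[{"dx": 0, "dy": 0, "dz": 2, "ax": 0, "ay": 0, "az": 0}, {"dx": 0, "dy": 0, "dz": 0, "ax": 0, "ay": 0, "az": 0}, {"dx": 0, "dy": 0, "dz": 0, "ax": 0, "ay": 0, "az": 0}])

```text
clock: 17.0
tool_pos: [0.4881, -0.3825, 0.0932]
tcp_rot: [0.003, 0.709, 0.705, -0.001]
ft_force: [-5.1, 4.0, 16.5]
finger_gap: 0.003
```

Request:
send_rows(plan=[{"dx": 0, "dy": 0, "dz": -15, "ax": 0, "ay": 0, "az": 0}, {"dx": 0, "dy": 0, "dz": -30, "ax": 0, "ay": 0, "az": 0}, {"dx": 0, "dy": 0, "dz": -40, "ax": 0, "ay": 0, "az": 0}, {"dx": 20, "dy": -40, "dz": -20, "ax": 0, "ay": 0, "az": 0}, {"dx": 20, "dy": -40, "dz": -10, "ax": 0, "ay": 0, "az": 0}])

```text
clock: 17.5
tool_pos: [0.4089, -0.3425, 0.2056]
tcp_rot: [0.004, 0.709, 0.705, -0.001]
ft_force: [-0.9, -0.0, 0.8]
finger_gap: -0.0
```

Request:
send_rows(plan=[{"dx": 10, "dy": -40, "dz": 0, "ax": 0, "ay": 0, "az": 0}, {"dx": 0, "dy": -40, "dz": 0, "ax": 0, "ay": 0, "az": 0}, {"dx": 0, "dy": 0, "dz": 0, "ax": 0, "ay": 0, "az": 0}, {"dx": 0, "dy": 0, "dz": 0, "ax": 0, "ay": 0, "az": 0}])

```text
clock: 17.9
tool_pos: [0.328, -0.3313, 0.2034]
tcp_rot: [0.002, 0.71, 0.704, -0.001]
ft_force: [1.4, 0.2, 0.3]
finger_gap: -0.002
```

Run:
```python
from h import *
np.set_printoptions(precision=4,suppress=True)
s=env.read_state();print(s["clock"],s["tool_pos"],s["ft_force"])
c=env.camera("scene"); f=c["frame"]; cv2.imwrite("pics/s17.png",cv2.resize(f[220:390,60:260],None,fx=3.5,fy=3.5))
S=cloud(c); h=cv2.cvtColor(f,cv2.COLOR_BGR2HSV)
t=(h[...,0]>80)&(h[...,0]<100)&(h[...,1]>90); z=np.zeros(t.shape,bool); z[290:360,60:130]=1
q=S[t&z]; q=q[(q[:,2]>.02)&(q[:,2]<.2)]; top=[]
for a in np.arange(-.44,-.34,.01):
    w=q[(q[:,1]>=a)&(q[:,1]<a+.01)]
    if len(w): print(round(a+.005,3),np.percentile(w[:,2],[50,98]))
c=env.camera("top"); f=c["frame"]; cv2.imwrite("pics/t17.png",cv2.resize(f[180:260,325:470],None,fx=5,fy=5,interpolation=cv2.INTER_NEAREST))
h=cv2.cvtColor(f,cv2.COLOR_BGR2HSV); red=(((h[...,0]<7)|(h[...,0]>172))&(h[...,1]>140)); red[:185]=0;red[:,:320]=0;red[250:]=0
for u in range(340,395,8):
    vs=np.nonzero(red[:,u])[0]
    if len(vs): print(u,vs[0],vs[-1],ray(c,u,vs[0]-.5,.042)[:2],ray(c,u,vs[-1]+.5,.042)[:2])
v=212; us=np.nonzero(red[v])[0]; print(ray(c,us[0]-.5,v,.042),ray(c,us[-1]+.5,v,.042))
```

```text
17.9 [ 0.328  -0.3313  0.2034] [1.3945 0.1779 0.2772]
-0.435 [0.066  0.0689]
-0.425 [0.0676 0.0708]
-0.415 [0.0682 0.0706]
-0.405 [0.0687 0.0722]
-0.395 [0.0692 0.0731]
-0.385 [0.0704 0.0733]
-0.375 [0.0709 0.0733]
-0.365 [0.0714 0.0744]
-0.355 [0.0715 0.075 ]
-0.345 [0.0731 0.075 ]
348 204 222 [ 0.519  -0.1028] [ 0.4608 -0.101 ]
356 205 223 [ 0.5159 -0.1269] [ 0.4578 -0.1249]
364 205 223 [ 0.5159 -0.1512] [ 0.4578 -0.149 ]
372 205 223 [ 0.5159 -0.1754] [ 0.4577 -0.1731]
380 205 223 [ 0.5159 -0.1997] [ 0.4577 -0.1972]
388 205 223 [ 0.5159 -0.224 ] [ 0.4577 -0.2213]
[ 0.4929 -0.0824  0.042 ] [ 0.4928 -0.2002  0.042 ]
```

View pics/s17.png

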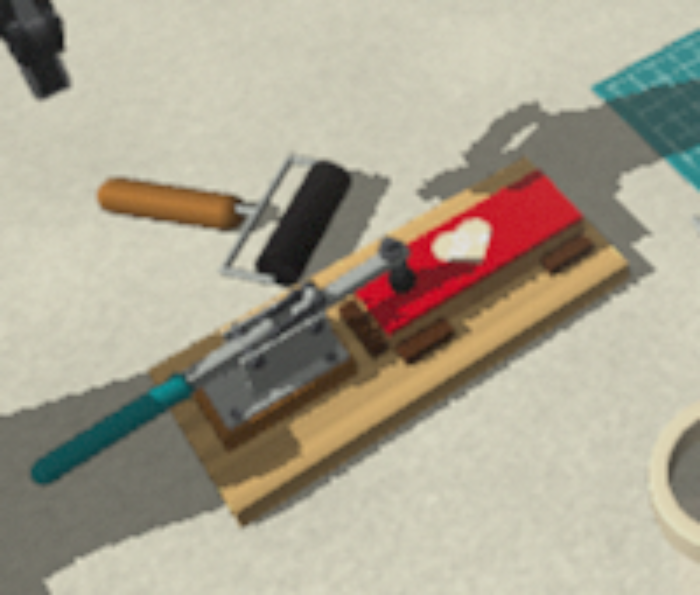

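View pics/t17.png

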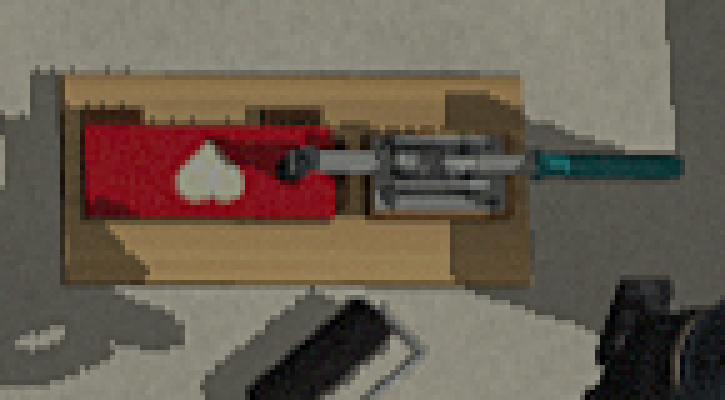

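```bash
python3 -c "
from workcell import env
print(env.close_job(), env.read_state()['clock'])"
```

```text
the job is handed in; nothing more can be done
the job is handed in; nothing more can be done
```

The heart block is clamped in the jig, lino face up, and I have handed the job in at about 18 s on the clock. The hand-in gives no verdict.

**What I did:** I lifted the heart block from the rack slot nearest the robot. I tipped it lino-up inside the nest, then gripped it across its width and slid it against the far fence and end stop. Contact forces reached about 10 N in each direction. Then I pressed the lever down until it hit its hard stop at about 16 N.

**Last checks:**
- **Block position:** before clamping, the wrist view put its centre at about (0.488, -0.157), against a nest measured at (0.488, -0.157), and square to the fence within about 0.5°. After clamping, the top view still showed its far edge at x 0.516 and its +y end at -0.082, both as they should be.
- **Lever:** the grip slopes about 0.06 to 0.07 rad below level, which matches locked over centre.
- **Pad:** the images show it down on the block, but I could not measure its force.
- **Robot:** it was clear of everything.
- **Other objects:** in the last views the roller and tape looked unmoved. I did not measure the other blocks or bottles at the end, but nothing came near them.

**What did not go to plan:**
- My first move calls were refused because they left out some keys, with no effect on the scene.
- While tilting the block, joint 2 came to its range limit (-0.989 of -0.99). I reduced the tilt to 38° and carried on.
- The top view measured the block about 1 to 2 mm wide, which is within its pixel size.

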